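# Fit keyed drive wheels on a coffee machine's drive unit

## Task

Finish overhauling this coffee machine's drive unit. First set the rubber stopper fully into the open neck of the boiler, so that no grit gets in; then pull every worn brown wheel off its spindle into the red bin, and slide each new wheel that is there, hub up, fully home onto the spindle whose base plate has its colour, turned so that its keyway matches the key. Last of all push the lever with the red ball fully over, away from the robot; leave the other things where they are.

Things in the scene. Friction and masses are not known exactly. Their poses are not given: they have to be found in the camera images.
- wheel_blue: new blue toothed wheel lying hub up (may be absent): rim 66 mm over the teeth, 10 mm thick; square hub 34 x 34 mm (grip two opposite flats), top at 34 mm. Bore 19 mm wide right through, with a 9 mm wide keyway cut through the hub's +x side, white mark on the rim there. Origin: centre of the underside on the bore's axis; z up, x to the keyway; flats face x and y. 0.06 to 0.13 kg
- wheel_yellow: new yellow toothed wheel lying hub up (may be absent): rim 66 mm over the teeth, 10 mm thick; square hub 34 x 34 mm (grip two opposite flats), top at 34 mm. Bore 19 mm wide right through, with a 9 mm wide keyway cut through the hub's +x side, white mark on the rim there. Origin: centre of the underside on the bore's axis; z up, x to the keyway; flats face x and y. 0.06 to 0.13 kg
- wheel_green: new green toothed wheel lying hub up (may be absent): rim 66 mm over the teeth, 10 mm thick; square hub 34 x 34 mm (grip two opposite flats), top at 34 mm. Bore 19 mm wide right through, with a 9 mm wide keyway cut through the hub's +x side, white mark on the rim there. Origin: centre of the underside on the bore's axis; z up, x to the keyway; flats face x and y. 0.06 to 0.13 kg
- spindle_blue: fixed steel spindle on a blue 72 mm square plate (square to its x, y) on the drive unit: 16 mm thick, 45 mm tall above the plate, top 9 mm tapering to a 7 mm tip. Brass key 6 mm wide on its +x side, to 13 mm from the axis, from the plate up to 23 mm (top 3 mm roof-shaped). Does not turn. Origin: on the axis at the plate's top face, where a wheel's underside comes to rest; z up, x to the key
- spindle_yellow: fixed steel spindle on a yellow 72 mm square plate (square to its x, y) on the drive unit: 16 mm thick, 45 mm tall above the plate, top 9 mm tapering to a 7 mm tip. Brass key 6 mm wide on its +x side, to 13 mm from the axis, from the plate up to 23 mm (top 3 mm roof-shaped). Does not turn. Origin: on the axis at the plate's top face, where a wheel's underside comes to rest; z up, x to the key
- spindle_green: fixed steel spindle on a green 72 mm square plate (square to its x, y) on the drive unit: 16 mm thick, 45 mm tall above the plate, top 9 mm tapering to a 7 mm tip. Brass key 6 mm wide on its +x side, to 13 mm from the axis, from the plate up to 23 mm (top 3 mm roof-shaped). Does not turn. Origin: on the axis at the plate's top face, where a wheel's underside comes to rest; z up, x to the key
- worn_blue: worn dark-brown wheel, same shape, size and frame as the new ones, starting fully home on the blue spindle (may be absent); it lifts off straight up
- worn_yellow: worn dark-brown wheel, same shape, size and frame as the new ones, starting fully home on the yellow spindle (may be absent); it lifts off straight up
- worn_green: worn dark-brown wheel, same shape, size and frame as the new ones, starting fully home on the green spindle (may be absent); it lifts off straight up
- drive: fixed drive unit: aluminium housing 150 (x) x 330 (y) x 40 mm tall with the three spindles in a row along its y, 25 mm to -x of its centre line and 110 mm apart, and two motors lying along y on its +x side, 50 mm from the centre line, tops 79 mm above the bench. Origin: centre of the underside
- stopper: orange-brown rubber stopper standing on its narrow end: taper 21 mm wide at the bottom and 27 mm at 26 mm height, above it a round head 38 mm in diameter and 24 mm tall (total height 50 mm). Grip the head. Origin: centre of the narrow underside, z up. About 0.05 kg
- boiler: fixed squat stainless boiler, 100 mm across, with an open upright neck in the middle. Origin: centre of the underside
- neck (a point): centre of the mouth of the boiler's neck, 88 mm above the bench. The neck is 44 mm across outside, 32 mm inside and 31 mm deep; the stopper's head comes to rest on its rim, the stopper's origin then lying 26 mm below this point
- bin: fixed red open bin for worn parts, 240 (x) x 150 (y) mm and 60 mm tall, walls 4 mm. Origin: centre of the underside
- bin_in (a point): centre of the bin's inner floor, 4 mm above the bench; axes as the bin's
- lever (a joint): angle of the toggle lever on a grey block 70 x 50 x 25 mm: 0 leaning towards the block's -x (the robot's side), 1.0 fully over to its +x. It starts between 0 and 0.25, stays where it is left, and moves under about 1 N at its ball
- lever_base: fixed grey block of the lever; origin: centre of the underside; the lever swings in its x-z plane about an axis 22 mm above the origin
- lever_tip (a point): centre of the lever's red ball, 26 mm across, 70 mm from the pivot
- screwdriver: bystander: red-handled screwdriver lying beyond the lever on the right. Origin: as a tool, on its underside
- wrench: bystander: steel wrench lying behind the drive unit. Origin: as a tool, on its underside
- fitting: bystander: small brass fitting, 22 mm across and 26 mm tall, on the paper between drive unit and boiler. Origin: centre of the underside
- cup: bystander: white paper cup, 70 mm across and 75 mm tall. Origin: centre of the underside
- grease_jar: bystander: closed jar, 56 mm across and 60 mm tall. Origin: centre of the underside
- cleaner: bystander: small bottle with an orange cap, 160 mm tall. Origin: centre of the underside
Things that resemble listed ones, but are neither listed nor needed, are in the scene too. Leave any orange or pink look-alike of the wheel_green alone.

How it is judged (in metres and radians):
On the way, in this order (a step that is already met when the one before it is completed fails the run):
1. the stopper sits fully in the boiler's neck (horizontal distance between stopper and neck below 0.007 m and z of stopper in the frame of neck below -0.022 m and angle between stopper's own z axis and vertical below 0.15 rad), for 0.2 s.
2. every worn wheel is in the bin and every new wheel fully home on the spindle of its colour (horizontal distance between wheel_blue and spindle_blue below 0.005 m and z of wheel_blue in the frame of spindle_blue between -0.005 and 0.005 m and angle between each of wheel_blue, wheel_yellow, wheel_green's own z axis and vertical below 0.12 rad and angle between the x axis of wheel_blue and the x axis of spindle_blue, either way round below 0.25 rad and horizontal distance between wheel_yellow and spindle_yellow below 0.005 m and z of wheel_yellow in the frame of spindle_yellow between -0.005 and 0.005 m and angle between the x axis of wheel_yellow and the x axis of spindle_yellow, either way round below 0.25 rad and horizontal distance between wheel_green and spindle_green below 0.005 m and z of wheel_green in the frame of spindle_green between -0.005 and 0.005 m and angle between the x axis of wheel_green and the x axis of spindle_green, either way round below 0.25 rad and x of worn_blue in the frame of bin_in between -0.115 and 0.115 m and y of worn_blue in the frame of bin_in between -0.07 and 0.07 m and z of each of worn_blue, worn_yellow, worn_green in the frame of bin_in below 0.07 m and x of worn_yellow in the frame of bin_in between -0.115 and 0.115 m and y of worn_yellow in the frame of bin_in between -0.07 and 0.07 m and x of worn_green in the frame of bin_in between -0.115 and 0.115 m and y of worn_green in the frame of bin_in between -0.07 and 0.07 m), for 0.2 s.
3. the lever is fully over (value of joint lever above 0.85 rad), for 0.2 s.
At the end, for the whole second after the job is handed in: stopper in the neck (7 mm off axis, 22 mm deep, upright to 0.15 rad); each new wheel on the spindle of its colour, hub up (5 mm off axis, 5 mm of home, level to 0.12 rad, 0.25 rad of the key); each worn wheel in the bin; lever past 0.85 rad (all of step 1 and all of step 2 and value of joint lever above 0.85 rad); the robot touches nothing.
It fails at once if one of the other things on the bench is moved by more than 5 cm (distance of any of screwdriver, wrench, fitting, cup, grease_jar, cleaner from where it was at the start of the episode above 0.05 m).
Of wheel_blue, wheel_yellow, wheel_green only 2 to 3 are there at a start; the rules pass over those that are not, and their reading is None.
Of worn_blue, worn_yellow, worn_green only 2 to 3 are there at a start; the rules pass over those that are not, and their reading is None.
At some moment in a run one of wheel_blue, wheel_yellow, wheel_green may be knocked a few centimetres aside while the robot is not near it.
It also fails if it takes over 210 s, if anything falls off the work surface, if the arm or the gripper's body presses on something with over 40 N, if the wrist force passes 120 N, or if a joint passes its speed limit or range.

## Robot

A 6-joint arm with a two-finger parallel gripper is mounted at the origin on the work surface. World frame = base frame: x ahead of the robot, y to its left, z up, the work surface at z = 0. Lengths are in m, angles in degrees, forces in N, time in s.
With the tool pointing down it reaches from about 0.35 to 0.875 m from the base axis. Payload 4.2 kg.
Tool frame: the origin (TCP) lies midway between the tips of the shut fingers; the grasp point (between the pads) lies 19 mm behind it; z points along the fingers, y is the line along which they close (so a half turn about z gives the same grasp; the last joint's range is limited). The gripper opens to 87 mm and grips with 3 to 60 N. Pads are 19 mm wide; open, the fingers measure 117 mm over their backs; the gripper's body (75 mm by 190 mm) begins 51 mm behind the grasp point.
Start: joints at [89.301, 22.042, 0.453, 0, -68.411, -14.817], TCP at [0.167, 0.602, 0.223] pointing down, gripper open.
Joint ranges: [-179.83, 179.83], [-69.29, 118.12], [-61.27, 80.66], [-181.25, 117.63], [-171.15, -9.14], [-177.46, 177.46]. Speed limits (degrees/s): [159.86, 159.86, 180, 180, 180, 180].

## Interface

Orientations are given as a 3x3 rotation matrix whose columns are the frame's x, y, z axes.
In Python, from station import sense, capture, camera_params, finish_job gives the robot as it stands.
- The arm moves only by the tool drive_tool, never from a script. Its argument "rows" is a list of rows, each an object of numbers: "tx", "ty", "tz": the shift along the tool's x, y, z in cm; "ax", "ay", "az": the turn, a rotation vector about the tool's x, y, z in rad; "claw": the finger opening in cm, from 0 to 8.7. In form: [{"tx": .., "ty": .., "tz": .., "ax": .., "ay": .., "az": .., "claw": ..}, ...]. A call has 1 to 10 rows; each row shifts and turns the commanded pose from where the row before left it, along the tool's axes as they then stand; what a row does not reach is not made up. A row lasts 1/12 s, in which the tool goes at most 41.7 mm and 7.16 degrees, less where a joint would pass 70% of its speed; a pose out of reach is approached as far as the arm can. A call with a gripper value outside its range is refused whole. The fingers move at their own pace and stop on an object; the grip force is fixed at half the most. Time passes only in rows, so rows that do not move let the fingers close. It gives the time, the measured TCP pose, the force, the opening and the grip force at its end, in the units of the state.
- sense(): the state, without advancing time (a new reading comes with each control period).
- capture(name): name is "scene" or "side" or "wrist"; returns (picture, depth): 480x640x3 uint8, red, green, blue; 480x640 float32, m along the optical axis (not along the pixel's ray), 0 where there is no reading.
- camera_params(name): a dict with "intrinsics" (3x3 intrinsics, pixels), "R" (3x3) and "t" (3): a world point X has camera coordinates R X + t; the wrist camera has in their place "tool_from_camera" (4x4, takes a point from camera to tool coordinates, whose origin is the TCP and whose axes are the flange's). Camera axes: x right, y down, z forward; pixel columns grow to the right and rows downward; lengths in m; the calibration is good to about 2 mm. A picture is of the moment at which its call begins: read the wrist's pose just before it. camera_params takes no time and is no camera call.
- finish_job(): hands the job in; it is judged then, once.
The state is a dict: "time_s": time; "joints": joint angles; "joint_velocities": joint speeds; "effort": joint torques, N m; "tcp_pos": TCP position; "ee_rot": TCP orientation; "wrist_force": force on the tool from outside, world axes, zero at the start; "moment": the same for the moment, N m; "gripper_width": opening from 0.0 (shut) to 1.0 (fully open); "gripper_force": force on a finger pad.
Only numpy, scipy, OpenCV 4.12 (cv2) and the standard library are available. Lean on these libraries where they do the work, as an engineer would, in place of code of your own. Each camera call takes 0.05 s, during which the arm holds its last target. There are 200 camera calls.

## Working session

There is one attempt and no reset: what is moved stays moved. The work goes in short steps, Python scripts to look and compute and a tool call to move; the robot and the scene stay as the last step left them, time stands still between calls to the robot, and variables do not carry over. Pictures are saved under pics/ and viewed, at most 14 in all, crops included, and the job is handed in when it is done.

Besides the shell and the picture viewer there is one more tool, called after "Emit:" in YAML: its name, and indented under it one key for each argument. drive_tool: Moves the arm, as the interface text tells. Its arguments: {"type":"object","properties":{"rows":{"type":"array"}},"required":["rows"]}

```bash
mkdir -p pics; cat > h.py <<'E'
import numpy as np, cv2
from station import sense, capture, camera_params
E
python3 - <<'E'
from h import *
for n in("scene","side","wrist"):
    p,d=capture(n); cv2.imwrite(f"pics/{n}0.png",p[:,:,::-1]); np.savez(f"{n}0.npz",p=p,d=d)
    print(n,{k:np.round(v,3).tolist() for k,v in camera_params(n).items()})
s=sense();print(s['tcp_pos'],np.round(s['ee_rot'],3).tolist(),s['time_s'],s['gripper_width'])
E
```

```text
scene {'intrinsics': [[596.955, 0.0, 329.328], [0.0, 596.955, 231.734], [0.0, 0.0, 1.0]], 'R': [[-0.885, 0.466, -0.004], [0.37, 0.698, -0.613], [-0.283, -0.544, -0.79]], 't': [0.514, -0.127, 1.637]}
side {'intrinsics': [[449.398, 0.0, 321.414], [0.0, 449.398, 242.399], [0.0, 0.0, 1.0]], 'R': [[0.903, -0.43, 0.023], [-0.275, -0.617, -0.738], [0.331, 0.66, -0.675]], 't': [-0.507, 0.181, 1.09]}
wrist {'intrinsics': [[424.74, 0.0, 319.024], [0.0, 424.74, 238.513], [0.0, 0.0, 1.0]], 'tool_from_camera': [[-0.001, -0.96, -0.279, 0.077], [1.0, -0.001, 0.0, -0.0], [-0.001, -0.279, 0.96, -0.161], [0.0, 0.0, 0.0, 1.0]]}
[0.16705748 0.60179382 0.22172089] [[0.964, -0.268, -0.0], [-0.268, -0.964, -0.002], [0.0, 0.002, -1.0]] 0.15 1.001843812713458
```

View pics/scene0.png

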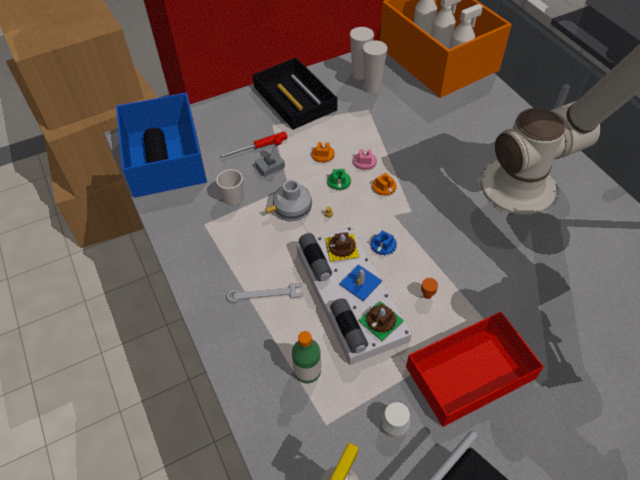

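View pics/side0.png

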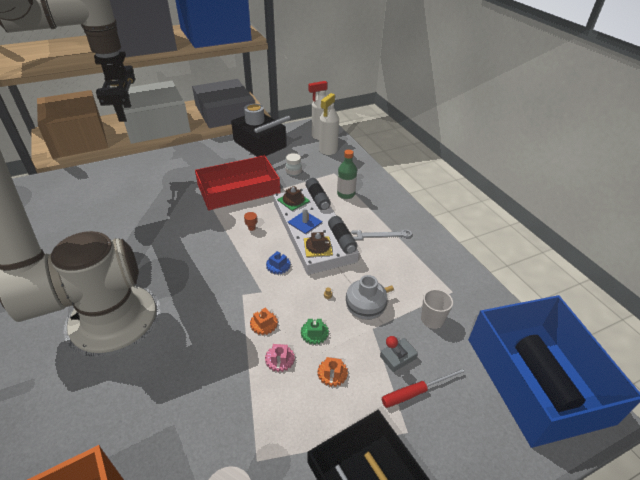

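The scene shows the stopper at (429,288), wheel_blue (383,243), wheel_green (339,179), worn wheels on the yellow (342,245) and green (381,319) spindles, an empty blue spindle (360,281), the neck (291,187), the bin (473,367) and the lever (270,160). The side view shows the red ball at (392,342).

```bash
cat > h.py <<'E'
import numpy as np, cv2
from station import sense, capture, camera_params
def cam(n,s=None):
    c=camera_params(n);K=np.array(c['intrinsics'])
    if n!='wrist': R=np.array(c['R']);return K,R.T,-R.T@np.array(c['t'])
    s=s or sense();T=np.array(c['tool_from_camera']);E=np.array(s['ee_rot'])
    return K,E@T[:3,:3],E@T[:3,3]+np.array(s['tcp_pos'])
def ray(C,uv,z):
    K,R,o=C;d=R@np.linalg.solve(K,[uv[0],uv[1],1.]);return o+d*(z-o[2])/d[2]
def dpt(C,uv,dep):
    K,R,o=C;return o+R@np.linalg.solve(K,[uv[0],uv[1],1.])*dep
def cloud(C,d):
    K,R,o=C;v,u=np.mgrid[:480,:640]
    P=np.stack([u,v,np.ones_like(u)],-1)@np.linalg.inv(K).T*d[...,None]
    return P@R.T+o
E
python3 - <<'E'
from h import *
f=lambda a:np.round(a,3).tolist()
for n,pts in(("scene",dict(stop=(429,284),wb=(383,243),wg=(339,179),wo=(384,184),pk=(366,159),or2=(323,151),sy=(342,245),sb=(360,281),sg=(381,319),neck=(291,186),fit=(328,212),cup=(231,185),cleaner=(306,340),jar=(397,410),lev=(268,158),binc=(473,372),wr=(270,293),sd=(270,142))),
 ("side",dict(stop=(251,214),wb=(278,262),wg=(315,330),sy=(318,242),sb=(305,218),sg=(293,197),neck=(369,283),ball=(392,342),base=(402,355),sd=(405,393)))):
    z=np.load(n+'0.npz');C=cam(n);P=cloud(C,z['d'])
    print(n,{k:f(P[v,u]) for k,(u,v) in pts.items()})
    hsv=cv2.cvtColor(z['p'],cv2.COLOR_RGB2HSV)
    W=P
    for nm,lo,hi in(("red",(0,170,90),(5,255,255)),("blue",(105,150,60),(125,255,255)),("green",(55,120,60),(80,255,255)),("yel",(22,150,100),(32,255,255)),("or",(6,150,90),(18,255,255))):
        m=cv2.inRange(hsv,lo,hi);k,l,st,ce=cv2.connectedComponentsWithStats(m)
        for i in range(1,k):
            if st[i,4]>60:
                Q=W[l==i];Q=Q[np.abs(Q).max(1)<1.2]
                if len(Q)>30 and (Q[:,2]<.2).mean()>.8: print(nm,np.round(ce[i]),st[i,4],f(np.percentile(Q,3,0)),f(np.percentile(Q,97,0)))
E
```

```text
scene {'stop': [0.416, 0.181, 0.052], 'wb': [0.44, 0.018, 0.034], 'wg': [0.42, -0.248, 0.002], 'wo': [0.337, -0.15, 0.033], 'pk': [0.329, -0.258, 0.028], 'or2': [0.424, -0.337, 0.034], 'sy': [0.548, 0.003, 0.076], 'sb': [0.553, 0.1, 0.053], 'sg': [0.57, 0.22, 0.08], 'neck': [0.573, -0.228, 0.072], 'fit': [0.509, -0.144, 0.019], 'cup': [0.697, -0.351, 0.02], 'cleaner': [0.752, 0.228, 0.159], 'jar': [0.643, 0.405, 0.066], 'lev': [0.571, -0.383, 0.035], 'binc': [0.435, 0.392, 0.005], 'wr': [0.742, 0.002, 0.004], 'sd': [0.534, -0.457, 0.017]}
red [259.  37.] 12651 [-0.215, -1.184, -0.33] [0.582, -1.162, 0.046]
red [271. 140.] 263 [0.485, -0.473, 0.01] [0.574, -0.376, 0.096]
red [471. 369.] 7244 [0.327, 0.316, 0.0] [0.553, 0.465, 0.061]
blue [159. 145.] 6371 [0.714, -0.697, 0.001] [0.93, -0.415, 0.11]
blue [384. 243.] 388 [0.405, -0.015, 0.004] [0.457, 0.032, 0.037]
blue [360. 283.] 651 [0.515, 0.062, 0.042] [0.587, 0.134, 0.051]
green [339. 179.] 314 [0.401, -0.262, 0.003] [0.453, -0.211, 0.037]
green [380. 327.] 240 [0.522, 0.18, 0.042] [0.6, 0.246, 0.051]
green [307. 356.] 396 [0.734, 
[... 795 characters left out ...]
4.] 452 [0.48, -0.485, 0.018] [0.572, -0.465, 0.028]
blue [300. 224.] 190 [0.513, 0.053, 0.043] [0.556, 0.123, 0.049]
blue [314. 220.] 70 [0.568, 0.066, 0.044] [0.59, 0.11, 0.05]
blue [277. 258.] 64 [0.413, -0.019, 0.016] [0.446, 0.017, 0.038]
blue [272. 267.] 62 [0.401, -0.029, 0.007] [0.423, 0.017, 0.013]
blue [552. 374.] 12476 [0.7, -0.7, 0.004] [0.93, -0.432, 0.111]
green [310. 329.] 193 [0.397, -0.272, 0.008] [0.443, -0.224, 0.037]
or [250. 216.] 68 [0.398, 0.161, 0.047] [0.428, 0.189, 0.053]
or [263. 322.] 468 [0.299, -0.199, 0.006] [0.353, -0.152, 0.036]
or [332. 371.] 543 [0.388, -0.389, 0.006] [0.443, -0.337, 0.037]
or [ 78. 468.] 1414 [-0.102, -0.458, 0.102] [-0.018, -0.414, 0.172]
```

Emit:
drive_tool:
  rows:
    - {"tx": 2.5,"ty": 2.42}
    - {"tx": 2.5,"ty": 2.42}
    - {"tx": 2.5,"ty": 2.42}
    - {"tx": 2.5,"ty": 2.42}
    - {"tx": 2.5,"ty": 2.42}
    - {"tx": 2.5,"ty": 2.42}
    - {"tx": 2.5,"ty": 2.42}
    - {"tx": 2.5,"ty": 2.42}
    - {"tx": 2.5,"ty": 2.42}
    - {"tx": 2.5,"ty": 2.42}

```text
invalid input at $.rows[0]: expected keys tx, ty, tz, ax, ay, az, claw
```

Emit:
drive_tool:
  rows:
    - {"tx": 2,"ty": 1.94}
    - {"tx": 2,"ty": 1.94}
    - {"tx": 2,"ty": 1.94}
    - {"tx": 2,"ty": 1.94}
    - {"tx": 2,"ty": 1.94,"tz": 2}
    - {"tz": 3}
    - {"tz": 1}
    - {}

```text
invalid input at $.rows[0]: expected keys tx, ty, tz, ax, ay, az, claw
```

```bash
cat >> h.py <<'E'
def look(tag):
    s=sense();p,d=capture('wrist');cv2.imwrite(f'pics/{tag}.png',p[:,:,::-1]);np.savez(tag+'.npz',p=p,d=d)
    return s,cam('wrist',s),p,d
def blob(p,lo,hi,n=80):
    m=cv2.inRange(cv2.cvtColor(p,cv2.COLOR_RGB2HSV),lo,hi);m=cv2.morphologyEx(m,cv2.MORPH_OPEN,np.ones((3,3)))
    k,l,st,ce=cv2.connectedComponentsWithStats(m);return [(l==i) for i in range(1,k) if st[i,4]>n]
def go(t,yaw=None):
    s=sense();E=np.array(s['ee_rot']);d=np.array(t)-s['tcp_pos']
    y=np.degrees(np.arctan2(E[1,0],E[0,0]))
    print('tcp',np.round(s['tcp_pos'],4),'yaw',round(y,2),'tilt',np.round(E[:2,2],4),'F',np.round(s['wrist_force'],1),'w',round(s['gripper_width'],3),'t',s['time_s'],'j6',round(s['joints'][5]))
    print('shift cm',np.round(E.T@d*100,2))
    if yaw is not None: print('az',-np.radians(yaw-y),'shift after turn',np.round(np.array([[np.cos(a:=np.radians(yaw)),np.sin(a)],[np.sin(a),-np.cos(a)]])@d[:2]*100,2))
def circ(C,p,d,lo,hi,zlo,zhi):
    out=[]
    P=cloud(C,d)
    for m in blob(p,lo,hi):
        Q=P[m&(d>0)&(P[...,2]>zlo)&(P[...,2]<zhi)]
        if len(Q)>40:
            (c,r)=cv2.minEnclosingCircle(Q[:,:2].astype(np.float32)*1000);out.append((np.round(c,1),round(r,1),len(Q)))
    return out
E
python3 - <<'E'
from h import *
s,C,p,d=look('w1')
print(circ(C,p,d,(4,130,60),(18,255,255),.045,.06))
go([.414,.182,.02])
E
```

```text
[]
tcp [0.1671 0.6019 0.2219] yaw -15.52 tilt [-0.0002 -0.0013] F [-0.2 -0.3 -0.2] w 0.998 t 0.2 j6 -15
shift cm [35.03 33.83 20.23]
```

View pics/w1.png

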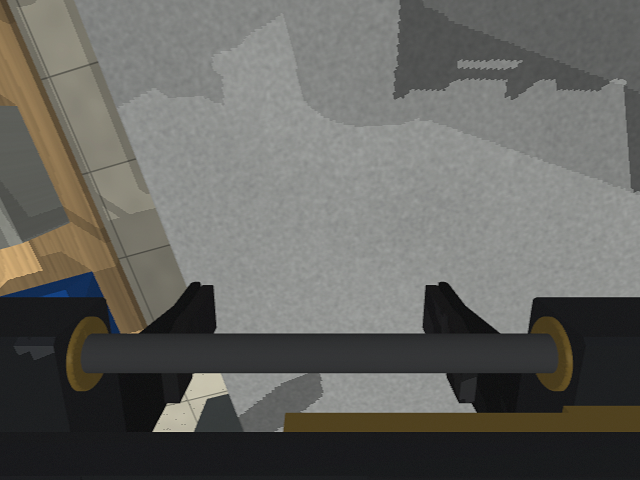

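The wrist view shows the fingers at rows 285–400 and only the bare bench ahead. All the keys are needed in each row.

Emit:
drive_tool:
  rows:
    - {"tx": 2.5,"ty": 2.42,"tz": 0,"ax": 0,"ay": 0,"az": 0,"claw": 8.7}
    - {"tx": 2.5,"ty": 2.42,"tz": 0,"ax": 0,"ay": 0,"az": 0,"claw": 8.7}
    - {"tx": 2.5,"ty": 2.42,"tz": 0,"ax": 0,"ay": 0,"az": 0,"claw": 8.7}
    - {"tx": 2.5,"ty": 2.42,"tz": 0,"ax": 0,"ay": 0,"az": 0,"claw": 8.7}
    - {"tx": 2.5,"ty": 2.42,"tz": 0,"ax": 0,"ay": 0,"az": 0,"claw": 8.7}
    - {"tx": 2.5,"ty": 2.42,"tz": 0,"ax": 0,"ay": 0,"az": 0,"claw": 8.7}
    - {"tx": 2.5,"ty": 2.42,"tz": 0,"ax": 0,"ay": 0,"az": 0,"claw": 8.7}
    - {"tx": 2.5,"ty": 2.42,"tz": 0,"ax": 0,"ay": 0,"az": 0,"claw": 8.7}
    - {"tx": 2.5,"ty": 2.42,"tz": 0,"ax": 0,"ay": 0,"az": 0,"claw": 8.7}
    - {"tx": 2.5,"ty": 2.42,"tz": 0,"ax": 0,"ay": 0,"az": 0,"claw": 8.7}

```text
time_s: 1.03
tcp_pos: [0.3437, 0.3005, 0.2226]
ee_rot: [[0.964, -0.267, 0.0], [-0.267, -0.964, 0.0], [-0.0, -0.0, -1.0]]
wrist_force: [1.9, -0.5, -0.2]
gripper_width: 0.999
gripper_force: 0.0
```

Emit:
drive_tool:
  rows:
    - {"tx": 2,"ty": 1.94,"tz": 0,"ax": 0,"ay": 0,"az": 0,"claw": 8.7}
    - {"tx": 2,"ty": 1.94,"tz": 0,"ax": 0,"ay": 0,"az": 0,"claw": 8.7}
    - {"tx": 2,"ty": 1.94,"tz": 0,"ax": 0,"ay": 0,"az": 0,"claw": 8.7}
    - {"tx": 2,"ty": 1.94,"tz": 0,"ax": 0,"ay": 0,"az": 0,"claw": 8.7}
    - {"tx": 2,"ty": 1.94,"tz": 2,"ax": 0,"ay": 0,"az": 0,"claw": 8.7}
    - {"tx": 0,"ty": 0,"tz": 3,"ax": 0,"ay": 0,"az": 0,"claw": 8.7}
    - {"tx": 0,"ty": 0,"tz": 1,"ax": 0,"ay": 0,"az": 0,"claw": 8.7}
    - {"tx": 0,"ty": 0,"tz": 0,"ax": 0,"ay": 0,"az": 0,"claw": 8.7}

```text
time_s: 1.7
tcp_pos: [0.4122, 0.1799, 0.1599]
ee_rot: [[0.963, -0.269, -0.005], [-0.27, -0.963, -0.004], [-0.004, 0.005, -1.0]]
wrist_force: [-0.1, -1.2, -0.5]
gripper_width: 1.001
gripper_force: 0.0
```

```bash
python3 - <<'E'
from h import *
s,C,p,d=look('w2')
print(circ(C,p,d,(4,130,60),(18,255,255),.045,.06))
go([.414,.182,.02])
E
```

```text
[(array([560.3, 204.1]), 33.0, 2609), (array([414.2, 177.5]), 19.0, 2395)]
tcp [0.4133 0.1811 0.1616] yaw -15.55 tilt [-0.0021 -0.0022] F [-0.2  0.8  0.7] w 1.001 t 1.75 j6 30
shift cm [ 0.06 -0.14 14.16]
```

Emit:
drive_tool:
  rows:
    - {"tx": 0.18,"ty": 0.32,"tz": 3.5,"ax": 0,"ay": 0,"az": 0,"claw": 8.7}
    - {"tx": 0,"ty": 0,"tz": 3.5,"ax": 0,"ay": 0,"az": 0,"claw": 8.7}
    - {"tx": 0,"ty": 0,"tz": 3,"ax": 0,"ay": 0,"az": 0,"claw": 7}
    - {"tx": 0,"ty": 0,"tz": 2.5,"ax": 0,"ay": 0,"az": 0,"claw": 6}
    - {"tx": 0,"ty": 0,"tz": 0.8,"ax": 0,"ay": 0,"az": 0,"claw": 6}
    - {"tx": 0,"ty": 0,"tz": 0,"ax": 0,"ay": 0,"az": 0,"claw": 6}

```text
time_s: 2.25
tcp_pos: [0.4143, 0.1785, 0.0288]
ee_rot: [[0.964, -0.267, -0.002], [-0.267, -0.964, -0.002], [-0.001, 0.002, -1.0]]
wrist_force: [-0.9, 0.8, 0.9]
gripper_width: 0.783
gripper_force: 0.0
```

Emit:
drive_tool:
  rows:
    - {"tx": 0,"ty": 0,"tz": 0,"ax": 0,"ay": 0,"az": 0,"claw": 3}
    - {"tx": 0,"ty": 0,"tz": 0,"ax": 0,"ay": 0,"az": 0,"claw": 3}
    - {"tx": 0,"ty": 0,"tz": 0,"ax": 0,"ay": 0,"az": 0,"claw": 3}
    - {"tx": 0,"ty": 0,"tz": 0,"ax": 0,"ay": 0,"az": 0,"claw": 3}
    - {"tx": 0,"ty": 0,"tz": 0,"ax": 0,"ay": 0,"az": 0,"claw": 3}
    - {"tx": 0,"ty": 0,"tz": 0,"ax": 0,"ay": 0,"az": 0,"claw": 3}

```text
time_s: 2.75
tcp_pos: [0.4152, 0.1788, 0.0306]
ee_rot: [[0.964, -0.267, 0.002], [-0.267, -0.964, 0.001], [0.001, -0.002, -1.0]]
wrist_force: [-0.1, -1.3, 6.1]
gripper_width: 0.422
gripper_force: 29.9
```

```bash
python3 - <<'E'
from h import *
go([.55,-.1,.23])
z=np.load('scene0.npz');C=cam('scene');P=cloud(C,z['d'])
for n in('scene','side'):
  z=np.load(n+'0.npz');C=cam(n);P=cloud(C,z['d']);m=(P[...,2]>.075)&(P[...,2]<.1)&(abs(P[...,0]-.585)<.06)&(abs(P[...,1]+.21)<.06)
  Q=P[m];print(n,len(Q),Q[:,:2].min(0),Q[:,:2].max(0),cv2.minEnclosingCircle(Q[:,:2].astype(np.float32)*1000))
E
```

```text
tcp [0.4152 0.1788 0.0306] yaw -15.49 tilt [0.0017 0.0012] F [-0.1 -1.3  6.1] w 0.422 t 2.75 j6 30
shift cm [ 20.46  23.23 -19.95]
scene 169 [ 0.55625771 -0.2402063 ] [ 0.60039718 -0.19295023] ((578.2317504882812, -216.0078125), 24.213565826416016)
side 198 [ 0.55758725 -0.24319067] [ 0.59970245 -0.19881523] ((579.1456909179688, -221.308349609375), 22.582700729370117)
```

Emit:
drive_tool:
  rows:
    - {"tx": 0,"ty": 0,"tz": -1.5,"ax": 0,"ay": 0,"az": 0,"claw": 3}
    - {"tx": 0,"ty": 0,"tz": -3.1,"ax": 0,"ay": 0,"az": 0,"claw": 3}
    - {"tx": 0,"ty": 0,"tz": -3.1,"ax": 0,"ay": 0,"az": 0,"claw": 3}
    - {"tx": 0,"ty": 0,"tz": -3.1,"ax": 0,"ay": 0,"az": 0,"claw": 3}
    - {"tx": 0,"ty": 0,"tz": -3.1,"ax": 0,"ay": 0,"az": 0,"claw": 3}
    - {"tx": 0,"ty": 0,"tz": -3.1,"ax": 0,"ay": 0,"az": 0,"claw": 3}

```text
time_s: 3.25
tcp_pos: [0.4141, 0.178, 0.2012]
ee_rot: [[0.964, -0.268, -0.0], [-0.268, -0.964, 0.0], [-0.0, -0.0, -1.0]]
wrist_force: [0.7, 0.2, -1.2]
gripper_width: 0.419
gripper_force: 29.8
```

Emit:
drive_tool:
  rows:
    - {"tx": 2.02,"ty": 3.37,"tz": 0,"ax": 0,"ay": 0,"az": 0,"claw": 3}
    - {"tx": 2.02,"ty": 3.37,"tz": 0,"ax": 0,"ay": 0,"az": 0,"claw": 3}
    - {"tx": 2.02,"ty": 3.37,"tz": 0,"ax": 0,"ay": 0,"az": 0,"claw": 3}
    - {"tx": 2.02,"ty": 3.37,"tz": 0,"ax": 0,"ay": 0,"az": 0,"claw": 3}
    - {"tx": 2.02,"ty": 3.37,"tz": 0,"ax": 0,"ay": 0,"az": 0,"claw": 3}
    - {"tx": 2.02,"ty": 3.37,"tz": 0,"ax": 0,"ay": 0,"az": 0,"claw": 3}
    - {"tx": 2.02,"ty": 3.37,"tz": 0,"ax": 0,"ay": 0,"az": 0,"claw": 3}
    - {"tx": 2.02,"ty": 3.37,"tz": 0,"ax": 0,"ay": 0,"az": 0,"claw": 3}
    - {"tx": 2.02,"ty": 3.37,"tz": 0,"ax": 0,"ay": 0,"az": 0,"claw": 3}
    - {"tx": 2.02,"ty": 3.37,"tz": 0,"ax": 0,"ay": 0,"az": 0,"claw": 3}

```text
time_s: 4.08
tcp_pos: [0.5189, -0.2023, 0.1994]
ee_rot: [[0.963, -0.268, -0.0], [-0.268, -0.963, 0.0], [-0.0, -0.0, -1.0]]
wrist_force: [1.2, 0.4, -0.7]
gripper_width: 0.42
gripper_force: 29.8
```

Emit:
drive_tool:
  rows:
    - {"tx": 0,"ty": 0,"tz": 0,"ax": 0,"ay": 0,"az": 0,"claw": 3}
    - {"tx": 0,"ty": 0,"tz": 0,"ax": 0,"ay": 0,"az": 0,"claw": 3}
    - {"tx": 0,"ty": 0,"tz": 0,"ax": 0,"ay": 0,"az": 0,"claw": 3}

```text
time_s: 4.33
tcp_pos: [0.5184, -0.2003, 0.199]
ee_rot: [[0.963, -0.268, -0.001], [-0.268, -0.963, 0.001], [-0.001, -0.0, -1.0]]
wrist_force: [-0.5, 0.1, -0.7]
gripper_width: 0.42
gripper_force: 29.8
```

```bash
python3 - <<'E'
from h import *
s,C,p,d=look('w3');P=cloud(C,d)
m=(d>0)&(abs(P[...,2]-.088)<.005)&(abs(P[...,0]-.579)<.035)&(abs(P[...,1]+.22)<.035)
Q=P[m];print(len(Q),np.median(Q[:,2]),cv2.minEnclosingCircle(Q[:,:2].astype(np.float32)*1000))
K,R,o=C
m=blob(p,(4,130,60),(18,255,255))
for k in m: v,u=np.nonzero(k);Q=P[k];print(u.min(),u.max(),v.min(),v.max(),np.round(Q.min(0),3),np.round(Q.max(0),3))
go([.579,-.2205,.2])
E
```

```text
1815 0.08660556641210182 ((579.3103637695312, -219.53675842285156), 21.860502243041992)
482 563 233 297 [ 0.393 -0.391 -0.002] [ 0.593 -0.221  0.36 ]
32 49 247 276 [ 0.54  -0.221  0.077] [0.593 0.002 0.36 ]
270 368 263 333 [ 0.513 -0.221  0.168] [ 0.593 -0.182  0.36 ]
309 375 373 412 [ 0.31  -0.221 -0.002] [ 0.593 -0.137  0.36 ]
tcp [ 0.5186 -0.1997  0.1993] yaw -15.49 tilt [-0.0007  0.0005] F [ 0.4  1.1 -0.5] w 0.425 t 4.3833 j6 79
shift cm [ 6.38  0.39 -0.07]
```

View pics/w3.png

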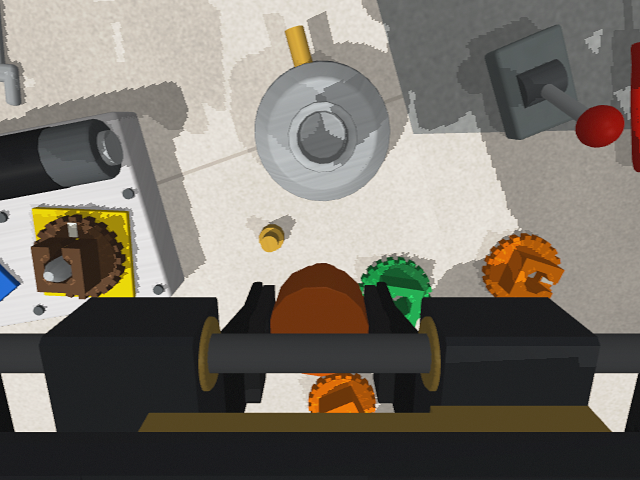

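The neck is at (322,138), with the stopper held upright and the lever ball at (600,126). Moving in over the neck now.

Emit:
drive_tool:
  rows:
    - {"tx": 2.2,"ty": 0.1,"tz": 0,"ax": 0,"ay": 0,"az": 0,"claw": 3}
    - {"tx": 2.2,"ty": 0.1,"tz": 0,"ax": 0,"ay": 0,"az": 0,"claw": 3}
    - {"tx": 2.05,"ty": 0.05,"tz": 0,"ax": 0,"ay": 0,"az": 0,"claw": 3}
    - {"tx": 0,"ty": 0,"tz": 3,"ax": 0,"ay": 0,"az": 0,"claw": 3}
    - {"tx": 0,"ty": 0,"tz": 3,"ax": 0,"ay": 0,"az": 0,"claw": 3}
    - {"tx": 0,"ty": 0,"tz": 1.5,"ax": 0,"ay": 0,"az": 0,"claw": 3}
    - {"tx": 0,"ty": 0,"tz": 0,"ax": 0,"ay": 0,"az": 0,"claw": 3}
    - {"tx": 0,"ty": 0,"tz": 0,"ax": 0,"ay": 0,"az": 0,"claw": 3}

```text
time_s: 5.05
tcp_pos: [0.5805, -0.2187, 0.1245]
ee_rot: [[0.964, -0.265, -0.001], [-0.265, -0.964, -0.0], [-0.001, 0.001, -1.0]]
wrist_force: [0.3, -0.3, 0.4]
gripper_width: 0.42
gripper_force: 29.8
```

Emit:
drive_tool:
  rows:
    - {"tx": 0,"ty": 0,"tz": 1,"ax": 0,"ay": 0,"az": 0,"claw": 3}
    - {"tx": 0,"ty": 0,"tz": 1,"ax": 0,"ay": 0,"az": 0,"claw": 3}
    - {"tx": 0,"ty": 0,"tz": 0.6,"ax": 0,"ay": 0,"az": 0,"claw": 3}
    - {"tx": 0,"ty": 0,"tz": 0.4,"ax": 0,"ay": 0,"az": 0,"claw": 3}
    - {"tx": 0,"ty": 0,"tz": 0,"ax": 0,"ay": 0,"az": 0,"claw": 3}

```text
time_s: 5.47
tcp_pos: [0.58, -0.2199, 0.0936]
ee_rot: [[0.964, -0.268, -0.002], [-0.268, -0.964, 0.0], [-0.002, 0.0, -1.0]]
wrist_force: [-0.2, 0.1, -1.3]
gripper_width: 0.418
gripper_force: 29.8
```

Emit:
drive_tool:
  rows:
    - {"tx": 0,"ty": 0,"tz": 0,"ax": 0,"ay": 0,"az": 0,"claw": 5.5}
    - {"tx": 0,"ty": 0,"tz": 0,"ax": 0,"ay": 0,"az": 0,"claw": 6}
    - {"tx": 0,"ty": 0,"tz": 0,"ax": 0,"ay": 0,"az": 0,"claw": 6}
    - {"tx": 0,"ty": 0,"tz": 0,"ax": 0,"ay": 0,"az": 0,"claw": 6}
    - {"tx": 0,"ty": 0,"tz": -3,"ax": 0,"ay": 0,"az": 0,"claw": 6}
    - {"tx": 0,"ty": 0,"tz": -3.5,"ax": 0,"ay": 0,"az": 0,"claw": 6}
    - {"tx": -1,"ty": 0,"tz": -3.5,"ax": 0,"ay": 0,"az": 0,"claw": 8.7}
    - {"tx": -3,"ty": 0,"tz": 0,"ax": 0,"ay": 0,"az": 0,"claw": 8.7}
    - {"tx": 0,"ty": 0,"tz": 0,"ax": 0,"ay": 0,"az": 0,"claw": 8.7}

```text
time_s: 6.22
tcp_pos: [0.5393, -0.2086, 0.1975]
ee_rot: [[0.963, -0.268, 0.003], [-0.268, -0.963, 0.001], [0.002, -0.002, -1.0]]
wrist_force: [-1.3, 1.3, -1.1]
gripper_width: 0.834
gripper_force: 0.0
```

```bash
python3 - <<'E'
from h import *
s,C,p,d=look('w4');P=cloud(C,d)
m=(d>0)&(P[...,2]>.08)&(P[...,2]<.15)&(abs(P[...,0]-.579)<.035)&(abs(P[...,1]+.22)<.035)
Q=P[m];print(len(Q),np.median(Q[:,2]),np.percentile(Q[:,2],98))
T=Q[Q[:,2]>.105];print(cv2.minEnclosingCircle(T[:,:2].astype(np.float32)*1000), np.linalg.lstsq(np.c_[T[:,:2],np.ones(len(T))],T[:,2],rcond=None)[0])
go([.545,0,.2])
E
```

```text
3758 0.11077119516467544 0.11221481316307817
((579.61181640625, -220.66973876953125), 18.890201568603516) [-0.00406494  0.00216679  0.11372053]
tcp [ 0.5407 -0.209   0.1965] yaw -15.52 tilt [0.0026 0.0002] F [-0.3  0.7  0.5] w 0.879 t 6.2667 j6 80
shift cm [ -5.17 -20.25  -0.34]
```

View pics/w4.png

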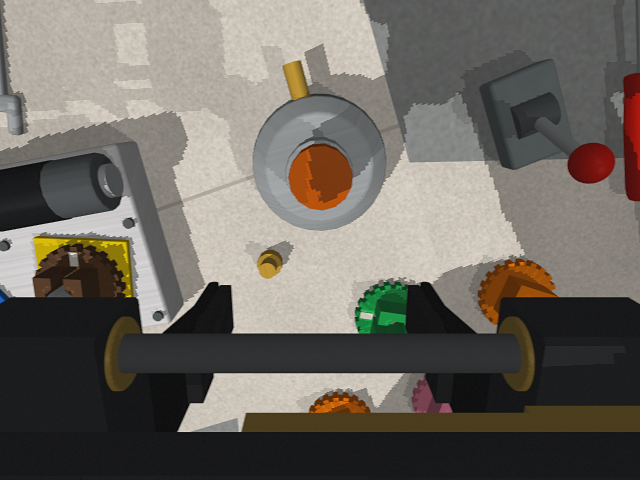

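The stopper is seated, top at z ≈ 0.112. The worn wheel on the yellow plate is partly visible at (80,270). Next I look at it from above.

Emit:
drive_tool:
  rows:
    - {"tx": -1.05,"ty": -3.17,"tz": 0,"ax": 0,"ay": 0,"az": 0,"claw": 8.7}
    - {"tx": -1.05,"ty": -3.17,"tz": 0,"ax": 0,"ay": 0,"az": 0,"claw": 8.7}
    - {"tx": -1.05,"ty": -3.17,"tz": 0,"ax": 0,"ay": 0,"az": 0,"claw": 8.7}
    - {"tx": -1.05,"ty": -3.17,"tz": 0,"ax": 0,"ay": 0,"az": 0,"claw": 8.7}
    - {"tx": -1.05,"ty": -3.17,"tz": 0,"ax": 0,"ay": 0,"az": 0,"claw": 8.7}
    - {"tx": -1.05,"ty": -3.17,"tz": 0,"ax": 0,"ay": 0,"az": 0,"claw": 8.7}
    - {"tx": 0,"ty": 0,"tz": 0,"ax": 0,"ay": 0,"az": 0,"claw": 8.7}
    - {"tx": 0,"ty": 0,"tz": 0,"ax": 0,"ay": 0,"az": 0,"claw": 8.7}

```text
time_s: 6.93
tcp_pos: [0.5327, -0.0076, 0.1946]
ee_rot: [[0.964, -0.264, 0.0], [-0.264, -0.964, -0.0], [0.0, 0.0, -1.0]]
wrist_force: [-0.0, -0.2, 0.2]
gripper_width: 0.997
gripper_force: 0.0
```

```bash
cat >> h.py <<'E'
def hub(C,d,c,zt):
    P=cloud(C,d);m=(d>0)&(abs(P[...,2]-zt)<.004)&(np.hypot(P[...,0]-c[0],P[...,1]-c[1])<.03)
    Q=P[m];
    if len(Q)<20: return None
    r=cv2.minAreaRect(Q[:,:2].astype(np.float32)*1000);return len(Q),np.round(r[0],1),np.round(r[1],1),round(r[2],1),round(float(np.median(Q[:,2])),4)
def mark(C,p,c,zt,r0=.02,r1=.036):
    # white mark on the rim: bright unsaturated pixels in a ring about c at height zt
    hsv=cv2.cvtColor(p,cv2.COLOR_RGB2HSV);w=cv2.inRange(hsv,(0,0,110),(179,50,255))
    v,u=np.nonzero(w);K,R,o=C
    D=np.c_[u,v,np.ones(len(u))]@np.linalg.inv(K).T@R.T;X=o+D*((zt-o[2])/D[:,2])[:,None]
    q=X[:,:2]-c;rr=np.hypot(*q.T);q=q[(rr>r0)&(rr<r1)]
    a=np.degrees(np.arctan2(q[:,1],q[:,0]));h,e=np.histogram(a,36,(-180,180));return [(int(e[i]),int(h[i])) for i in np.nonzero(h)[0]]
E
python3 - <<'E'
from h import *
s,C,p,d=look('w5');P=cloud(C,d)
print(hub(C,d,[.548,-.01],.074))
for n,lo,hi in(('yel',(22,150,60),(32,255,255)),('blue',(105,150,40),(125,255,255))):
  for m in blob(p,lo,hi):
    Q=P[m&(d>0)&(abs(P[...,2]-.04)<.012)]
    if len(Q)>50: print(n,len(Q),cv2.minAreaRect(Q[:,:2].astype(np.float32)*1000),np.median(Q[:,2]))
go([.548,-.01,.08])
E
```

```text
(372, array([540.8, -15.5]), array([33.9, 34.6]), 72.2, 0.077)
yel 1862 ((557.755615234375, -20.622478485107422), (72.11534881591797, 38.605224609375), 73.36483764648438) 0.04483326115209138
yel 558 ((529.5014038085938, 14.441984176635742), (22.357425689697266, 31.722713470458984), 74.31373596191406) 0.044844084786065885
yel 505 ((514.0147094726562, -31.897964477539062), (22.35162925720215, 31.063400268554688), 71.92095947265625) 0.04487155014509159
blue 7506 ((551.6923217773438, 93.98936462402344), (72.03108978271484, 72.32909393310547), 22.00511932373047) 0.0448173887048712
blue 538 ((441.3250427246094, -2.7383651733398438), (46.277015686035156, 23.75397300720215), 74.80297088623047) 0.03255019152909075
tcp [ 0.5326 -0.0087  0.1945] yaw -15.43 tilt [ 0.0001 -0.0002] F [ 0.7 -0.2 -0. ] w 1.0 t 6.9833 j6 58
shift cm [ 1.52 -0.29 11.45]
```

View pics/w5.png

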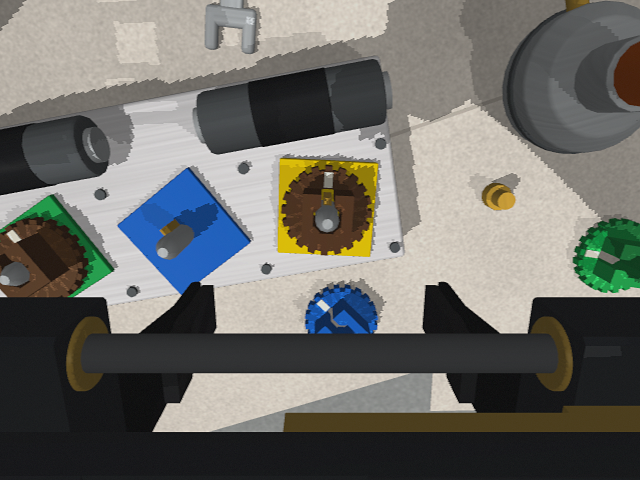

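```bash
python3 - <<'E'
from h import *
z=np.load('w5.npz');p,d=z['p'],z['d'];C=cam('wrist');P=cloud(C,d)
print(hub(C,d,[.541,-.015],.079))
def plate(lo,hi,c):
    m=cv2.inRange(cv2.cvtColor(p,cv2.COLOR_RGB2HSV),lo,hi)>0
    Q=P[m&(d>0)&(abs(P[...,2]-.045)<.004)&(np.hypot(P[...,0]-c[0],P[...,1]-c[1])<.06)]
    print(len(Q),cv2.minAreaRect(Q[:,:2].astype(np.float32)*1000))
plate((22,150,60),(32,255,255),(.54,-.01));plate((105,150,40),(125,255,255),(.552,.094))
print(mark(C,p,[.541,-.0155],.055))
# brass key on blue spindle
hsv=cv2.cvtColor(p,cv2.COLOR_RGB2HSV);m=(cv2.inRange(hsv,(15,80,50),(26,255,255))>0)&(d>0)&(np.hypot(P[...,0]-.552,P[...,1]-.094)<.03)
Q=P[m];print(len(Q),Q.mean(0))
m=blob(p,(105,150,40),(125,255,255))
go([.541,-.0155,.08])
E
```

```text
(1937, array([540.7, -16.5]), array([34. , 34.7]), 71.5, 0.0788)
3067 ((540.962158203125, -16.33356475830078), (71.54804992675781, 72.17115020751953), 71.68173217773438)
7508 ((551.2291870117188, 92.68627166748047), (71.60304260253906, 72.41388702392578), 22.1274471282959)
[(-180, 7), (-120, 4), (-110, 2), (-30, 54), (-20, 51), (50, 1), (60, 15), (70, 16), (80, 9), (130, 3), (140, 26), (150, 33), (160, 37), (170, 29)]
141 [0.56119791 0.09503092 0.05987589]
tcp [ 0.5326 -0.0087  0.1945] yaw -15.43 tilt [ 0.0001 -0.0002] F [ 0.7 -0.2 -0. ] w 1.0 t 6.9833 j6 58
shift cm [ 0.99  0.43 11.45]
```

Yellow spindle: (0.541, -0.0163), yaw -18.3°. Blue spindle: (0.5513, 0.093), yaw +22°. Gripping the worn yellow wheel.

Emit:
drive_tool:
  rows:
    - {"tx": 0,"ty": 0,"tz": 0,"ax": 0,"ay": 0,"az": 0.05,"claw": 6.5}
    - {"tx": 1.04,"ty": 0.46,"tz": 2,"ax": 0,"ay": 0,"az": 0,"claw": 6.5}
    - {"tx": 0,"ty": 0,"tz": 3.5,"ax": 0,"ay": 0,"az": 0,"claw": 6.5}
    - {"tx": 0,"ty": 0,"tz": 3.5,"ax": 0,"ay": 0,"az": 0,"claw": 6}
    - {"tx": 0,"ty": 0,"tz": 3,"ax": 0,"ay": 0,"az": 0,"claw": 6}
    - {"tx": 0,"ty": 0,"tz": 1.75,"ax": 0,"ay": 0,"az": 0,"claw": 6}
    - {"tx": 0,"ty": 0,"tz": 0,"ax": 0,"ay": 0,"az": 0,"claw": 6}

```text
time_s: 7.57
tcp_pos: [0.5397, -0.0184, 0.0566]
ee_rot: [[0.949, -0.316, -0.004], [-0.316, -0.949, -0.002], [-0.004, 0.003, -1.0]]
wrist_force: [0.9, -0.0, 1.2]
gripper_width: 0.695
gripper_force: 0.0
```

Emit:
drive_tool:
  rows:
    - {"tx": 0,"ty": 0,"tz": 0,"ax": 0,"ay": 0,"az": 0,"claw": 2.8}
    - {"tx": 0,"ty": 0,"tz": 0,"ax": 0,"ay": 0,"az": 0,"claw": 2.8}
    - {"tx": 0,"ty": 0,"tz": 0,"ax": 0,"ay": 0,"az": 0,"claw": 2.8}
    - {"tx": 0,"ty": 0,"tz": 0,"ax": 0,"ay": 0,"az": 0,"claw": 2.8}
    - {"tx": 0,"ty": 0,"tz": 0,"ax": 0,"ay": 0,"az": 0,"claw": 2.8}
    - {"tx": 0,"ty": 0,"tz": 0,"ax": 0,"ay": 0,"az": 0,"claw": 2.8}

```text
time_s: 8.07
tcp_pos: [0.5409, -0.0168, 0.0571]
ee_rot: [[0.949, -0.316, 0.001], [-0.316, -0.949, 0.0], [0.001, -0.001, -1.0]]
wrist_force: [0.1, 0.0, -1.6]
gripper_width: 0.389
gripper_force: 30.0
```

Emit:
drive_tool:
  rows:
    - {"tx": 0,"ty": 0,"tz": -1,"ax": 0,"ay": 0,"az": 0,"claw": 2.8}
    - {"tx": 0,"ty": 0,"tz": -1.5,"ax": 0,"ay": 0,"az": 0,"claw": 2.8}
    - {"tx": 0,"ty": 0,"tz": -2,"ax": 0,"ay": 0,"az": 0,"claw": 2.8}
    - {"tx": 0,"ty": 0,"tz": -2,"ax": 0,"ay": 0,"az": 0,"claw": 2.8}
    - {"tx": 0,"ty": 0,"tz": -3,"ax": 0,"ay": 0,"az": 0,"claw": 2.8}
    - {"tx": 0,"ty": 0,"tz": -3,"ax": 0,"ay": 0,"az": 0,"claw": 2.8}
    - {"tx": 0,"ty": 0,"tz": -1,"ax": 0,"ay": 0,"az": 0,"claw": 2.8}

```text
time_s: 8.65
tcp_pos: [0.5427, -0.0169, 0.1976]
ee_rot: [[0.949, -0.314, 0.008], [-0.314, -0.949, 0.0], [0.008, -0.003, -1.0]]
wrist_force: [0.8, 0.2, 0.1]
gripper_width: 0.383
gripper_force: 30.0
```

```bash
python3 - <<'E'
from h import *
go([.42,.36,.19])
z=np.load('scene0.npz');C=cam('scene');P=cloud(C,z['d']);p=z['p']
m=(cv2.inRange(cv2.cvtColor(p,cv2.COLOR_RGB2HSV),(0,170,60),(5,255,255))>0)&(P[...,1]>.2)&(P[...,1]<.6)&(P[...,2]>-.01)&(P[...,2]<.075)
print(cv2.minAreaRect(P[m][:,:2].astype(np.float32)*1000))
E
```

```text
tcp [ 0.5427 -0.0169  0.1976] yaw -18.32 tilt [0.0083 0.0003] F [0.8 0.2 0.1] w 0.383 t 8.65 j6 56
shift cm [-23.5  -31.92   0.67]
((439.12652587890625, 389.3489074707031), (151.5100860595703, 243.40223693847656), 88.15526580810547)
```

Emit:
drive_tool:
  rows:
    - {"tx": -1.4,"ty": -3.1,"tz": 0,"ax": 0,"ay": 0,"az": 0,"claw": 2.8}
    - {"tx": -1.68,"ty": -3.72,"tz": 0,"ax": 0,"ay": 0,"az": 0,"claw": 2.8}
    - {"tx": -1.68,"ty": -3.72,"tz": 0,"ax": 0,"ay": 0,"az": 0,"claw": 2.8}
    - {"tx": -1.68,"ty": -3.72,"tz": 0,"ax": 0,"ay": 0,"az": 0,"claw": 2.8}
    - {"tx": -1.68,"ty": -3.72,"tz": 0,"ax": 0,"ay": 0,"az": 0,"claw": 2.8}
    - {"tx": -1.68,"ty": -3.72,"tz": 0,"ax": 0,"ay": 0,"az": 0,"claw": 2.8}
    - {"tx": -1.68,"ty": -3.72,"tz": 0,"ax": 0,"ay": 0,"az": 0,"claw": 2.8}
    - {"tx": -1.68,"ty": -3.72,"tz": 0,"ax": 0,"ay": 0,"az": 0,"claw": 2.8}
    - {"tx": -1.68,"ty": -3.72,"tz": 0,"ax": 0,"ay": 0,"az": 0,"claw": 2.8}
    - {"tx": -1.96,"ty": -4.34,"tz": 0,"ax": 0,"ay": 0,"az": 0,"claw": 2.8}

```text
time_s: 9.48
tcp_pos: [0.498, 0.3845, 0.1919]
ee_rot: [[0.949, -0.315, -0.001], [-0.315, -0.949, -0.001], [-0.001, 0.001, -1.0]]
wrist_force: [0.4, 0.0, -0.8]
gripper_width: 0.386
gripper_force: 30.0
```

Emit:
drive_tool:
  rows:
    - {"tx": 0,"ty": 0,"tz": 3.5,"ax": 0,"ay": 0,"az": 0,"claw": 2.8}
    - {"tx": 0,"ty": 0,"tz": 3.5,"ax": 0,"ay": 0,"az": 0,"claw": 2.8}
    - {"tx": 0,"ty": 0,"tz": 3.5,"ax": 0,"ay": 0,"az": 0,"claw": 2.8}
    - {"tx": 0,"ty": 0,"tz": 3.5,"ax": 0,"ay": 0,"az": 0,"claw": 2.8}
    - {"tx": 0,"ty": 0,"tz": 0.5,"ax": 0,"ay": 0,"az": 0,"claw": 2.8}
    - {"tx": 0,"ty": 0,"tz": 0,"ax": 0,"ay": 0,"az": 0,"claw": 2.8}
    - {"tx": 0,"ty": 0,"tz": 0,"ax": 0,"ay": 0,"az": 0,"claw": 5}
    - {"tx": 0,"ty": 0,"tz": 0,"ax": 0,"ay": 0,"az": 0,"claw": 5}
    - {"tx": 0,"ty": 0,"tz": 0,"ax": 0,"ay": 0,"az": 0,"claw": 5}
    - {"tx": 0,"ty": 0,"tz": 0,"ax": 0,"ay": 0,"az": 0,"claw": 5}

```text
time_s: 10.32
tcp_pos: [0.5, 0.3842, 0.0495]
ee_rot: [[0.949, -0.315, 0.003], [-0.315, -0.949, 0.003], [0.002, -0.004, -1.0]]
wrist_force: [-0.6, 0.2, 0.6]
gripper_width: 0.549
gripper_force: 0.0
```

Emit:
drive_tool:
  rows:
    - {"tx": 0,"ty": 0,"tz": -3.5,"ax": 0,"ay": 0,"az": 0,"claw": 5}
    - {"tx": 0,"ty": 0,"tz": -4,"ax": 0,"ay": 0,"az": 0,"claw": 5}
    - {"tx": 0,"ty": 0,"tz": -4,"ax": 0,"ay": 0,"az": 0,"claw": 8.7}
    - {"tx": 0,"ty": 0,"tz": -3.5,"ax": 0,"ay": 0,"az": 0,"claw": 8.7}
    - {"tx": 1.4,"ty": 3.7,"tz": 0,"ax": 0,"ay": 0,"az": 0,"claw": 8.7}
    - {"tx": 1.4,"ty": 3.7,"tz": 0,"ax": 0,"ay": 0,"az": 0,"claw": 8.7}
    - {"tx": 1.4,"ty": 3.7,"tz": 0,"ax": 0,"ay": 0,"az": 0,"claw": 8.7}
    - {"tx": 1.4,"ty": 3.7,"tz": 0,"ax": 0,"ay": 0,"az": 0,"claw": 8.7}
    - {"tx": 1,"ty": 2.6,"tz": 0,"ax": 0,"ay": 0,"az": 0,"claw": 8.7}
    - {"tx": 0,"ty": 0,"tz": 0,"ax": 0,"ay": 0,"az": 0,"claw": 8.7}

```text
time_s: 11.15
tcp_pos: [0.5063, 0.1929, 0.1987]
ee_rot: [[0.948, -0.32, 0.001], [-0.32, -0.948, 0.001], [0.001, -0.001, -1.0]]
wrist_force: [-0.6, 0.8, 0.3]
gripper_width: 0.985
gripper_force: 0.0
```

```bash
cat >> h.py <<'E'
def plate(C,p,d,lo,hi,c):
    P=cloud(C,d);m=cv2.inRange(cv2.cvtColor(p,cv2.COLOR_RGB2HSV),lo,hi)>0
    Q=P[m&(d>0)&(abs(P[...,2]-.045)<.004)&(np.hypot(P[...,0]-c[0],P[...,1]-c[1])<.06)]
    return len(Q),cv2.minAreaRect(Q[:,:2].astype(np.float32)*1000)
E
python3 - <<'E'
from h import *
s,C,p,d=look('w6')
print(hub(C,d,[.561,.204],.079),plate(C,p,d,(50,100,40),(85,255,255),(.561,.204)))
print(mark(C,p,[.5605,.204],.055))
p2,d2=capture('scene');P=cloud(cam('scene'),d2)
m=(P[...,1]>.31)&(P[...,1]<.47)&(P[...,0]>.32)&(P[...,0]<.56)&(p2.max(-1)<90)&(P[...,2]>.005)&(P[...,2]<.07);Q=P[m];print('bin',m.sum(),np.median(Q,0) if m.any() else 0)
go([.561,.204,.057],0)
E
```

```text
(2055, array([560.7, 203.7]), array([34. , 34.3]), 17.1, 0.0789) (3215, ((560.9976806640625, 203.96412658691406), (71.5260009765625, 71.54341888427734), 16.874923706054688))
[(-180, 15), (-170, 23), (-160, 19), (-150, 4), (0, 5), (10, 96), (20, 42), (80, 4), (90, 24), (100, 33), (110, 28), (120, 12), (170, 1)]
bin 1689 [0.4985293  0.39060848 0.02681744]
tcp [0.5073 0.1964 0.1986] yaw -18.49 tilt [0.0024 0.0017] F [-0.1  0.7  0.5] w 0.99 t 11.25 j6 33
shift cm [ 4.83 -2.39 14.18]
az -0.32270223936713177 shift after turn [ 5.37 -0.76]
```

View pics/w6.png

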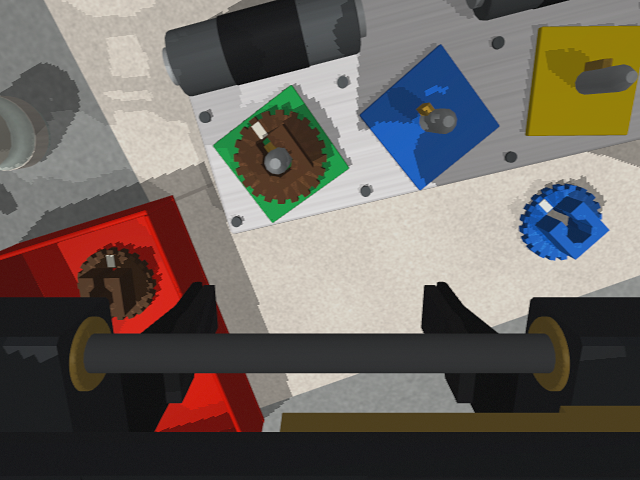

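The worn yellow wheel is in the bin at (118,283). The worn green wheel is at (278,158) with its mark to the upper left, yaw 16.9°. Now it comes off.

Emit:
drive_tool:
  rows:
    - {"tx": 0,"ty": 0,"tz": 0,"ax": 0,"ay": 0,"az": -0.1236,"claw": 6.5}
    - {"tx": 0,"ty": 0,"tz": 0,"ax": 0,"ay": 0,"az": -0.1236,"claw": 6.5}
    - {"tx": 0,"ty": 0,"tz": 0,"ax": 0,"ay": 0,"az": -0.1236,"claw": 6.5}
    - {"tx": 0,"ty": 0,"tz": 0,"ax": 0,"ay": 0,"az": -0.1236,"claw": 6.5}
    - {"tx": 0,"ty": 0,"tz": 0,"ax": 0,"ay": 0,"az": -0.1236,"claw": 6.5}
    - {"tx": 2.7,"ty": 0.42,"tz": 0,"ax": 0,"ay": 0,"az": 0,"claw": 6.5}
    - {"tx": 2.66,"ty": 0.42,"tz": 0,"ax": 0,"ay": 0,"az": 0,"claw": 6.5}
    - {"tx": 0,"ty": 0,"tz": 3.5,"ax": 0,"ay": 0,"az": 0,"claw": 6.5}
    - {"tx": 0,"ty": 0,"tz": 3.5,"ax": 0,"ay": 0,"az": 0,"claw": 6}
    - {"tx": 0,"ty": 0,"tz": 0,"ax": 0,"ay": 0,"az": 0,"claw": 6}

```text
time_s: 12.08
tcp_pos: [0.5565, 0.2041, 0.1202]
ee_rot: [[0.956, 0.292, -0.012], [0.292, -0.956, -0.006], [-0.013, 0.002, -1.0]]
wrist_force: [-2.2, -0.5, -1.2]
gripper_width: 0.706
gripper_force: 0.0
```

```bash
python3 -c "
from h import *
go([.561,.204,.057],16.9)"
```

```text
tcp [0.5565 0.2041 0.1202] yaw 16.99 tilt [-0.0123 -0.0055] F [-2.2 -0.5 -1.2] w 0.706 t 12.0833 j6 71
shift cm [0.51 0.13 6.32]
az 0.0014928842275123617 shift after turn [0.42 0.14]
```

Emit:
drive_tool:
  rows:
    - {"tx": 0,"ty": 0,"tz": 0,"ax": 0,"ay": 0,"az": 0,"claw": 6}
    - {"tx": 0,"ty": 0,"tz": 0,"ax": 0,"ay": 0,"az": 0,"claw": 6}
    - {"tx": 0,"ty": 0,"tz": 0,"ax": 0,"ay": 0,"az": 0,"claw": 6}

```text
time_s: 12.33
tcp_pos: [0.562, 0.2062, 0.1298]
ee_rot: [[0.956, 0.294, 0.005], [0.294, -0.956, 0.002], [0.005, -0.001, -1.0]]
wrist_force: [-0.9, -0.6, 1.0]
gripper_width: 0.693
gripper_force: 0.0
```

```bash
python3 -c "
from h import *
go([.561,.204,.057],16.9)"
```

```text
tcp [0.562  0.2062 0.1298] yaw 17.1 tilt [0.0046 0.0022] F [-0.9 -0.6  1. ] w 0.693 t 12.3333 j6 71
shift cm [-0.2   0.19  7.28]
az 0.0035058900841778624 shift after turn [-0.16  0.18]
```

Emit:
drive_tool:
  rows:
    - {"tx": 0,"ty": 0.1,"tz": 3,"ax": 0,"ay": 0,"az": 0,"claw": 6}
    - {"tx": 0,"ty": 0,"tz": 2.5,"ax": 0,"ay": 0,"az": 0,"claw": 6}
    - {"tx": 0,"ty": 0,"tz": 1.6,"ax": 0,"ay": 0,"az": 0,"claw": 6}
    - {"tx": 0,"ty": 0,"tz": 0,"ax": 0,"ay": 0,"az": 0,"claw": 6}
    - {"tx": 0,"ty": 0,"tz": 0,"ax": 0,"ay": 0,"az": 0,"claw": 2.8}
    - {"tx": 0,"ty": 0,"tz": 0,"ax": 0,"ay": 0,"az": 0,"claw": 2.8}
    - {"tx": 0,"ty": 0,"tz": 0,"ax": 0,"ay": 0,"az": 0,"claw": 2.8}
    - {"tx": 0,"ty": 0,"tz": 0,"ax": 0,"ay": 0,"az": 0,"claw": 2.8}
    - {"tx": 0,"ty": 0,"tz": 0,"ax": 0,"ay": 0,"az": 0,"claw": 2.8}
    - {"tx": 0,"ty": 0,"tz": 0,"ax": 0,"ay": 0,"az": 0,"claw": 2.8}

```text
time_s: 13.17
tcp_pos: [0.5615, 0.2043, 0.0569]
ee_rot: [[0.956, 0.293, 0.002], [0.293, -0.956, 0.001], [0.002, -0.0, -1.0]]
wrist_force: [-0.1, -0.1, -0.9]
gripper_width: 0.663
gripper_force: 30.0
```

Emit:
drive_tool:
  rows:
    - {"tx": 0,"ty": 0,"tz": -1,"ax": 0,"ay": 0,"az": 0,"claw": 2.8}
    - {"tx": 0,"ty": 0,"tz": -1.5,"ax": 0,"ay": 0,"az": 0,"claw": 2.8}
    - {"tx": 0,"ty": 0,"tz": -2,"ax": 0,"ay": 0,"az": 0,"claw": 2.8}
    - {"tx": 0,"ty": 0,"tz": -2,"ax": 0,"ay": 0,"az": 0,"claw": 2.8}
    - {"tx": 0,"ty": 0,"tz": -3,"ax": 0,"ay": 0,"az": 0,"claw": 2.8}
    - {"tx": 0,"ty": 0,"tz": -3,"ax": 0,"ay": 0,"az": 0,"claw": 2.8}
    - {"tx": 0,"ty": 0,"tz": -1,"ax": 0,"ay": 0,"az": 0,"claw": 2.8}
    - {"tx": 0,"ty": 0,"tz": 0,"ax": 0,"ay": 0,"az": 0,"claw": 2.8}

```text
time_s: 13.83
tcp_pos: [0.5628, 0.205, 0.1956]
ee_rot: [[0.956, 0.293, 0.008], [0.293, -0.956, 0.004], [0.009, -0.002, -1.0]]
wrist_force: [0.6, -0.7, -1.1]
gripper_width: 0.661
gripper_force: 30.0
```

```bash
python3 -c "
from h import *
go([.385,.389,.05],0)"
```

```text
tcp [0.5628 0.205  0.1956] yaw 17.05 tilt [0.0078 0.0044] F [ 0.6 -0.7 -1.1] w 0.661 t 13.8333 j6 72
shift cm [-11.73 -22.78  14.5 ]
az 0.2976264334218105 shift after turn [-17.78 -18.4 ]
```

```bash
python3 - <<'E'
from h import *
s,C,p,d=look('w7')
P=cloud(C,d);E=np.array(s['ee_rot']);T=(P-s['tcp_pos'])@E
m=(d>0)&(abs(T[...,0])<.05)&(abs(T[...,1])<.05)&(T[...,2]<.06)&(T[...,2]>-.05)
print(np.round(np.percentile(T[m],[1,50,99],axis=0),3))
E
```

```text
[[-0.015 -0.038 -0.049]
 [ 0.011  0.    -0.008]
 [ 0.032  0.038  0.008]]
```

View pics/w7.png

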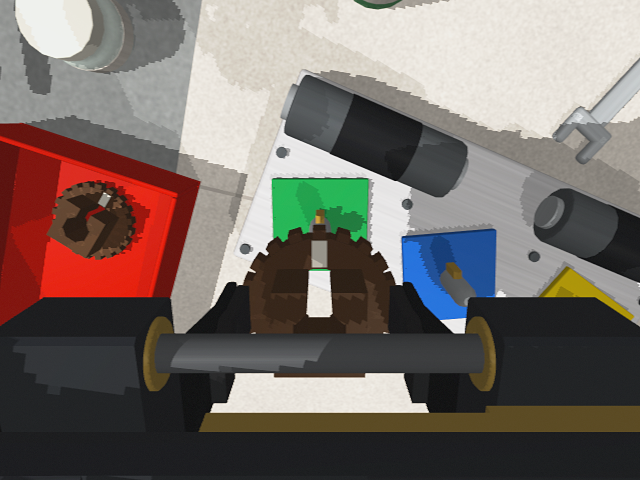

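The wheel is held by its rim at (318,280), which is good enough to carry to the bin.

Emit:
drive_tool:
  rows:
    - {"tx": -1.2,"ty": -2.3,"tz": 0,"ax": 0,"ay": 0,"az": 0,"claw": 2.8}
    - {"tx": -1.67,"ty": -3.26,"tz": 0,"ax": 0,"ay": 0,"az": 0,"claw": 2.8}
    - {"tx": -1.67,"ty": -3.26,"tz": 0,"ax": 0,"ay": 0,"az": 0,"claw": 2.8}
    - {"tx": -1.67,"ty": -3.26,"tz": 0,"ax": 0,"ay": 0,"az": 0,"claw": 2.8}
    - {"tx": -1.67,"ty": -3.26,"tz": 0,"ax": 0,"ay": 0,"az": 0,"claw": 2.8}
    - {"tx": -1.67,"ty": -3.26,"tz": 0,"ax": 0,"ay": 0,"az": 0,"claw": 2.8}
    - {"tx": -1.67,"ty": -3.26,"tz": 0,"ax": 0,"ay": 0,"az": 0,"claw": 2.8}
    - {"tx": -0.5,"ty": -1,"tz": 0,"ax": 0,"ay": 0,"az": 0,"claw": 2.8}

```text
time_s: 14.55
tcp_pos: [0.3785, 0.39, 0.189]
ee_rot: [[0.955, 0.296, -0.002], [0.296, -0.955, -0.002], [-0.003, 0.001, -1.0]]
wrist_force: [0.8, -0.3, -1.2]
gripper_width: 0.66
gripper_force: 30.0
```

Emit:
drive_tool:
  rows:
    - {"tx": 0,"ty": 0,"tz": 3.5,"ax": 0,"ay": 0,"az": 0,"claw": 2.8}
    - {"tx": 0,"ty": 0,"tz": 3.5,"ax": 0,"ay": 0,"az": 0,"claw": 2.8}
    - {"tx": 0,"ty": 0,"tz": 3.5,"ax": 0,"ay": 0,"az": 0,"claw": 2.8}
    - {"tx": 0,"ty": 0,"tz": 3,"ax": 0,"ay": 0,"az": 0,"claw": 2.8}
    - {"tx": 0,"ty": 0,"tz": 1,"ax": 0,"ay": 0,"az": 0,"claw": 2.8}
    - {"tx": 0,"ty": 0,"tz": 0,"ax": 0,"ay": 0,"az": 0,"claw": 2.8}
    - {"tx": 0,"ty": 0,"tz": 0,"ax": 0,"ay": 0,"az": 0,"claw": 7}
    - {"tx": 0,"ty": 0,"tz": 0,"ax": 0,"ay": 0,"az": 0,"claw": 7}
    - {"tx": 0,"ty": 0,"tz": 0,"ax": 0,"ay": 0,"az": 0,"claw": 7}

```text
time_s: 15.3
tcp_pos: [0.3828, 0.3896, 0.0482]
ee_rot: [[0.956, 0.293, 0.002], [0.293, -0.956, 0.004], [0.003, -0.003, -1.0]]
wrist_force: [1.1, -0.1, 0.5]
gripper_width: 0.779
gripper_force: 0.0
```

Emit:
drive_tool:
  rows:
    - {"tx": 0,"ty": 0,"tz": -3.5,"ax": 0,"ay": 0,"az": 0,"claw": 7}
    - {"tx": 0,"ty": 0,"tz": -4,"ax": 0,"ay": 0,"az": 0,"claw": 7}
    - {"tx": 0,"ty": 0,"tz": -4,"ax": 0,"ay": 0,"az": 0,"claw": 8.7}
    - {"tx": 0,"ty": 0,"tz": -3.5,"ax": 0,"ay": 0,"az": 0,"claw": 8.7}
    - {"tx": 0,"ty": 0,"tz": 0,"ax": 0,"ay": 0,"az": 0,"claw": 8.7}

```text
time_s: 15.72
tcp_pos: [0.3852, 0.3923, 0.2068]
ee_rot: [[0.956, 0.294, 0.012], [0.294, -0.956, 0.017], [0.017, -0.012, -1.0]]
wrist_force: [1.9, 0.5, 0.6]
gripper_width: 0.943
gripper_force: 0.0
```

```bash
python3 - <<'E'
from h import *
p2,d2=capture('scene');P=cloud(cam('scene'),d2)
m=(P[...,1]>.31)&(P[...,1]<.47)&(P[...,0]>.32)&(P[...,0]<.56)&(p2.max(-1)<90)&(P[...,2]>.005)&(P[...,2]<.07)
Q=P[m];
for a,b in((.32,.44),(.44,.56)): q=Q[(Q[:,0]>a)&(Q[:,0]<b)];print('bin',len(q),np.median(q,0))
m=(cv2.inRange(cv2.cvtColor(p2,cv2.COLOR_RGB2HSV),(105,150,60),(125,255,255))>0)&(P[...,0]<.5)&(P[...,0]>.3)&(abs(P[...,1])<.13);Q=P[m];print('wb',np.round(np.median(Q,0),3))
m=(cv2.inRange(cv2.cvtColor(p2,cv2.COLOR_RGB2HSV),(55,120,60),(80,255,255))>0)&(P[...,0]<.55)&(P[...,0]>.3)&(P[...,1]<-.13);Q=P[m];print('wg',np.round(np.median(Q,0),3))
go([.43,.01,.2],17)
E
```

```text
bin 1232 [0.32639531 0.39383219 0.02608391]
bin 1087 [0.5185644  0.38850839 0.02377065]
wb [0.433 0.011 0.015]
wg [ 0.427 -0.234  0.013]
tcp [0.3837 0.3908 0.2029] yaw 17.06 tilt [0.0076 0.0121] F [ 0.5 -0.  -0.5] w 0.966 t 15.7667 j6 44
shift cm [-6.74 37.77 -0.14]
az 0.0009785946480190227 shift after turn [-6.7  37.77]
```

Emit:
drive_tool:
  rows:
    - {"tx": -0.9,"ty": 3.6,"tz": 0,"ax": 0,"ay": 0,"az": 0,"claw": 8.7}
    - {"tx": -0.9,"ty": 3.9,"tz": 0,"ax": 0,"ay": 0,"az": 0,"claw": 8.7}
    - {"tx": -0.9,"ty": 3.9,"tz": 0,"ax": 0,"ay": 0,"az": 0,"claw": 8.7}
    - {"tx": -0.9,"ty": 3.9,"tz": 0,"ax": 0,"ay": 0,"az": 0,"claw": 8.7}
    - {"tx": -0.9,"ty": 3.9,"tz": 0,"ax": 0,"ay": 0,"az": 0,"claw": 8.7}
    - {"tx": -0.9,"ty": 3.9,"tz": 0,"ax": 0,"ay": 0,"az": 0,"claw": 8.7}
    - {"tx": -0.9,"ty": 3.9,"tz": 0,"ax": 0,"ay": 0,"az": 0,"claw": 8.7}
    - {"tx": -0.9,"ty": 3.9,"tz": 0,"ax": 0,"ay": 0,"az": 0,"claw": 8.7}
    - {"tx": -0.9,"ty": 3.9,"tz": 0,"ax": 0,"ay": 0,"az": 0,"claw": 8.7}
    - {"tx": -0.9,"ty": 3.3,"tz": 0,"ax": 0,"ay": 0,"az": 0,"claw": 8.7}

```text
time_s: 16.6
tcp_pos: [0.4068, -0.0046, 0.1966]
ee_rot: [[0.956, 0.293, 0.001], [0.293, -0.956, 0.001], [0.002, -0.0, -1.0]]
wrist_force: [1.2, 0.4, 0.3]
gripper_width: 0.997
gripper_force: 0.0
```

Emit:
drive_tool:
  rows:
    - {"tx": 0,"ty": 0,"tz": 0,"ax": 0,"ay": 0,"az": 0,"claw": 8.7}
    - {"tx": 0,"ty": 0,"tz": 0,"ax": 0,"ay": 0,"az": 0,"claw": 8.7}
    - {"tx": 0,"ty": 0,"tz": 0,"ax": 0,"ay": 0,"az": 0,"claw": 8.7}
    - {"tx": 0,"ty": 0,"tz": 0,"ax": 0,"ay": 0,"az": 0,"claw": 8.7}

```text
time_s: 16.93
tcp_pos: [0.4075, -0.0016, 0.1962]
ee_rot: [[0.956, 0.294, 0.001], [0.294, -0.956, 0.0], [0.001, -0.0, -1.0]]
wrist_force: [0.3, 0.2, 1.0]
gripper_width: 0.997
gripper_force: 0.0
```

```bash
cat >> h.py <<'E'
def wheel(C,p,d,lo,hi,c,z0):
    "hub rect on its top face and angle of the white mark, from rim points of the wheel's colour"
    P=cloud(C,d);hs=cv2.cvtColor(p,cv2.COLOR_RGB2HSV);near=(d>0)&(np.hypot(P[...,0]-c[0],P[...,1]-c[1])<.045)
    m=(cv2.inRange(hs,lo,hi)>0)&near
    H=P[m&(abs(P[...,2]-z0-.034)<.003)];r=cv2.minAreaRect(H[:,:2].astype(np.float32)*1000);h=np.array(r[0])/1000
    rr=np.hypot(P[...,0]-h[0],P[...,1]-h[1])
    w=(cv2.inRange(hs,(0,0,100),(179,70,255))>0)&(d>0)&(rr>.019)&(rr<.034)&(abs(P[...,2]-z0-.01)<.004)
    W=P[w].mean(0)[:2]-h if w.any() else [np.nan]*2
    return len(H),np.round(r[0],1),np.round(r[1],1),round(r[2],1),'mark',int(w.sum()),np.degrees(np.arctan2(W[1],W[0]))
B=((105,130,30),(125,255,255));G=((50,100,30),(85,255,255))
E
python3 - <<'E'
from h import *
s,C,p,d=look('w8')
print(wheel(C,p,d,*B,(.433,.01),0))
go([.43,.01,.016],17)
E
```

```text
(1313, array([ 4.294e+02, -1.000e-01]), array([34.3, 34. ]), 28.8, 'mark', 126, np.float64(16.165490439465255))
tcp [ 0.4075 -0.0014  0.1962] yaw 17.13 tilt [0.0004 0.0003] F [-0.6  0.1 -0.1] w 0.998 t 16.9833 j6 84
shift cm [ 2.48 -0.43 18.02]
az 0.00233143008699015 shift after turn [ 2.49 -0.44]
```

View pics/w8.png

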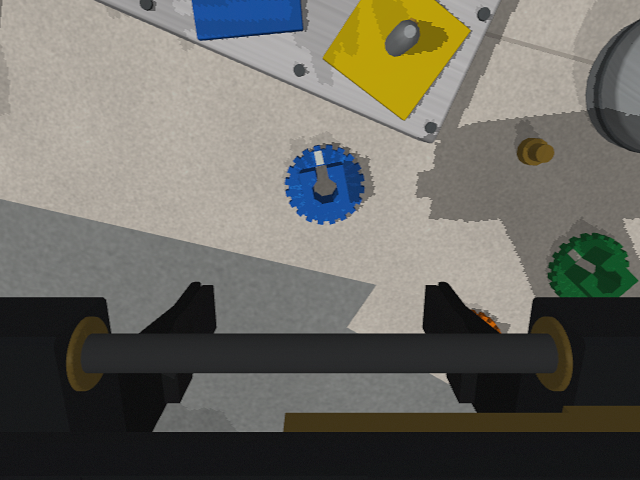

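The blue wheel is at (325,186) with its mark up and slightly left, so yaw ≈ 28.8°. Descending to grip it.

Emit:
drive_tool:
  rows:
    - {"tx": 0,"ty": 0,"tz": 0,"ax": 0,"ay": 0,"az": -0.102,"claw": 6.5}
    - {"tx": 0,"ty": 0,"tz": 0,"ax": 0,"ay": 0,"az": -0.102,"claw": 6.5}
    - {"tx": 1.98,"ty": 0.94,"tz": 2,"ax": 0,"ay": 0,"az": 0,"claw": 6}
    - {"tx": 0,"ty": 0,"tz": 3.5,"ax": 0,"ay": 0,"az": 0,"claw": 6}
    - {"tx": 0,"ty": 0,"tz": 3.5,"ax": 0,"ay": 0,"az": 0,"claw": 6}
    - {"tx": 0,"ty": 0,"tz": 3,"ax": 0,"ay": 0,"az": 0,"claw": 6}
    - {"tx": 0,"ty": 0,"tz": 2.5,"ax": 0,"ay": 0,"az": 0,"claw": 6}
    - {"tx": 0,"ty": 0,"tz": 0,"ax": 0,"ay": 0,"az": 0,"claw": 6}
    - {"tx": 0,"ty": 0,"tz": 0,"ax": 0,"ay": 0,"az": 0,"claw": 6}

```text
time_s: 17.73
tcp_pos: [0.4289, -0.0005, 0.0505]
ee_rot: [[0.876, 0.483, -0.003], [0.483, -0.876, -0.001], [-0.003, -0.0, -1.0]]
wrist_force: [-0.8, 1.2, 1.2]
gripper_width: 0.694
gripper_force: 0.0
```

```bash
python3 - <<'E'
from h import *
go([.4294,-.0001,.018],28.8)
E
```

```text
tcp [ 0.4289 -0.0005  0.0505] yaw 28.85 tilt [-0.0028 -0.0014] F [-0.8  1.2  1.2] w 0.694 t 17.7333 j6 97
shift cm [ 0.07 -0.01  3.25]
az 0.0009113772987021131 shift after turn [ 0.06 -0.01]
```

Emit:
drive_tool:
  rows:
    - {"tx": 0,"ty": 0,"tz": 1.7,"ax": 0,"ay": 0,"az": 0,"claw": 5.5}
    - {"tx": 0,"ty": 0,"tz": 1,"ax": 0,"ay": 0,"az": 0,"claw": 5.5}
    - {"tx": 0,"ty": 0,"tz": 0.55,"ax": 0,"ay": 0,"az": 0,"claw": 5.5}
    - {"tx": 0,"ty": 0,"tz": 0,"ax": 0,"ay": 0,"az": 0,"claw": 5.5}
    - {"tx": 0,"ty": 0,"tz": 0,"ax": 0,"ay": 0,"az": 0,"claw": 5.5}
    - {"tx": 0,"ty": 0,"tz": 0,"ax": 0,"ay": 0,"az": 0,"claw": 2.8}
    - {"tx": 0,"ty": 0,"tz": 0,"ax": 0,"ay": 0,"az": 0,"claw": 2.8}
    - {"tx": 0,"ty": 0,"tz": 0,"ax": 0,"ay": 0,"az": 0,"claw": 2.8}
    - {"tx": 0,"ty": 0,"tz": 0,"ax": 0,"ay": 0,"az": 0,"claw": 2.8}
    - {"tx": 0,"ty": 0,"tz": 0,"ax": 0,"ay": 0,"az": 0,"claw": 2.8}

```text
time_s: 18.57
tcp_pos: [0.4295, -0.0011, 0.0189]
ee_rot: [[0.877, 0.481, 0.001], [0.481, -0.877, 0.0], [0.001, 0.0, -1.0]]
wrist_force: [-1.1, 0.6, 1.9]
gripper_width: 0.387
gripper_force: 30.0
```

```bash
python3 - <<'E'
from h import *
go([.4294,-.0001,.018],28.8)
E
```

```text
tcp [ 0.4295 -0.0011  0.0189] yaw 28.72 tilt [0.0006 0.0002] F [-1.1  0.6  1.9] w 0.387 t 18.5667 j6 97
shift cm [ 0.04 -0.09  0.09]
az -0.0014153062366834936 shift after turn [ 0.04 -0.09]
```

Emit:
drive_tool:
  rows:
    - {"tx": 0,"ty": 0,"tz": -2,"ax": 0,"ay": 0,"az": 0,"claw": 2.8}
    - {"tx": 0,"ty": 0,"tz": -3.5,"ax": 0,"ay": 0,"az": 0,"claw": 2.8}
    - {"tx": 0,"ty": 0,"tz": -3.5,"ax": 0,"ay": 0,"az": 0,"claw": 2.8}
    - {"tx": 0,"ty": 0,"tz": -3.5,"ax": 0,"ay": 0,"az": 0,"claw": 2.8}
    - {"tx": 0,"ty": 0,"tz": -2.5,"ax": 0,"ay": 0,"az": 0.117,"claw": 2.8}
    - {"tx": 2.6,"ty": -1.4,"tz": 0,"ax": 0,"ay": 0,"az": 0,"claw": 2.8}
    - {"tx": 2.6,"ty": -1.4,"tz": 0,"ax": 0,"ay": 0,"az": 0,"claw": 2.8}
    - {"tx": 2.6,"ty": -1.4,"tz": 0,"ax": 0,"ay": 0,"az": 0,"claw": 2.8}
    - {"tx": 0,"ty": 0,"tz": 0,"ax": 0,"ay": 0,"az": 0,"claw": 2.8}
    - {"tx": 0,"ty": 0,"tz": 0,"ax": 0,"ay": 0,"az": 0,"claw": 2.8}

```text
time_s: 19.4
tcp_pos: [0.486, 0.0678, 0.1679]
ee_rot: [[0.927, 0.376, -0.001], [0.376, -0.927, -0.0], [-0.001, -0.0, -1.0]]
wrist_force: [-0.2, -0.4, -1.2]
gripper_width: 0.387
gripper_force: 30.0
```

Emit:
drive_tool:
  rows:
    - {"tx": 0,"ty": 0,"tz": 0,"ax": 0,"ay": 0,"az": 0,"claw": 2.8}
    - {"tx": 0,"ty": 0,"tz": 0,"ax": 0,"ay": 0,"az": 0,"claw": 2.8}
    - {"tx": 0,"ty": 0,"tz": 0,"ax": 0,"ay": 0,"az": 0,"claw": 2.8}

```text
time_s: 19.65
tcp_pos: [0.4851, 0.0663, 0.1684]
ee_rot: [[0.927, 0.374, -0.001], [0.374, -0.927, -0.0], [-0.001, 0.0, -1.0]]
wrist_force: [0.3, -0.9, -0.3]
gripper_width: 0.388
gripper_force: 30.0
```

```bash
cat >> h.py <<'E'
def spindle(C,d,c):
    "spindle tip (top 2 mm) and shaft sample above the plate"
    P=cloud(C,d);n=(d>0)&(np.hypot(P[...,0]-c[0],P[...,1]-c[1])<.02)&(P[...,2]<.095)
    T=P[n&(P[...,2]>.0875)];return len(T),np.round(T.mean(0)*1000,1) if len(T) else None
E
python3 - <<'E'
from h import *
s,C,p,d=look('w9')
print(plate(C,p,d,*B,(.5513,.093)),spindle(C,d,(.5513,.093)))
P=cloud(C,d);hs=cv2.cvtColor(p,cv2.COLOR_RGB2HSV)
k=(cv2.inRange(hs,(15,80,50),(26,255,255))>0)&(d>0)&(np.hypot(P[...,0]-.5513,P[...,1]-.093)<.03)&(P[...,2]>.06);print('key',k.sum(),P[k].mean(0))
# held wheel in the tool frame
E=np.array(s['ee_rot']);T=(P-s['tcp_pos'])@E
m=(cv2.inRange(hs,*B)>0)&(d>0)&(d<.26)&(abs(T[...,0])<.05)
Q=T[m];print(len(Q),np.round(np.percentile(Q,[1,50,99],axis=0)*1000,1))
go([.5513,.093,.12],22.1)
E
```

```text
(11877, ((550.8167114257812, 94.30264282226562), (71.64226531982422, 71.52666473388672), 21.794954299926758)) (221, array([551.2,  94.2,  89.3]))
key 79 [0.56044724 0.0982085  0.06671111]
9923 [[ -9.3 -30.5 -15.1]
 [ 15.7   0.2   8.6]
 [ 32.4  30.5  18.1]]
tcp [0.4853 0.0663 0.1686] yaw 21.97 tilt [-0.0003 -0.0001] F [-0.7  0.1 -0.9] w 0.387 t 19.7 j6 85
shift cm [ 7.12 -0.    4.85]
az -0.002241078624236956 shift after turn [7.12 0.02]
```

View pics/w9.png

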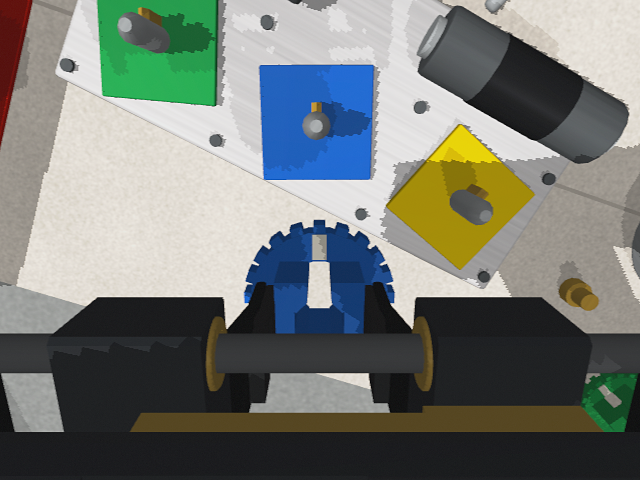

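Spindle at (317,125), key towards the top (+x), and the wheel's keyway faces the same way. Moving above it.

Emit:
drive_tool:
  rows:
    - {"tx": 2.4,"ty": -0.04,"tz": 0,"ax": 0,"ay": 0,"az": 0,"claw": 2.8}
    - {"tx": 2.4,"ty": -0.04,"tz": 0,"ax": 0,"ay": 0,"az": 0,"claw": 2.8}
    - {"tx": 2.35,"ty": -0.04,"tz": 0,"ax": 0,"ay": 0,"az": 0,"claw": 2.8}
    - {"tx": 0,"ty": 0,"tz": 2.5,"ax": 0,"ay": 0,"az": 0,"claw": 2.8}
    - {"tx": 0,"ty": 0,"tz": 2,"ax": 0,"ay": 0,"az": 0,"claw": 2.8}
    - {"tx": 0,"ty": 0,"tz": 0.8,"ax": 0,"ay": 0,"az": 0,"claw": 2.8}
    - {"tx": 0,"ty": 0,"tz": 0,"ax": 0,"ay": 0,"az": 0,"claw": 2.8}
    - {"tx": 0,"ty": 0,"tz": 0,"ax": 0,"ay": 0,"az": 0,"claw": 2.8}
    - {"tx": 0,"ty": 0,"tz": 0,"ax": 0,"ay": 0,"az": 0,"claw": 2.8}

```text
time_s: 20.45
tcp_pos: [0.5525, 0.095, 0.117]
ee_rot: [[0.927, 0.375, 0.003], [0.375, -0.927, 0.001], [0.003, 0.0, -1.0]]
wrist_force: [0.1, -0.1, -1.7]
gripper_width: 0.385
gripper_force: 30.0
```

```bash
python3 - <<'E'
from h import *
go([.5510,.0942,.0645],21.9)
E
```

```text
tcp [0.5525 0.095  0.117 ] yaw 22.02 tilt [0.0026 0.0006] F [ 0.1 -0.1 -1.7] w 0.385 t 20.45 j6 86
shift cm [-0.18  0.02  5.25]
az 0.002181528131880386 shift after turn [-0.17  0.02]
```

Emit:
drive_tool:
  rows:
    - {"tx": -0.1,"ty": 0,"tz": 0.6,"ax": 0,"ay": 0,"az": 0,"claw": 2.8}
    - {"tx": 0,"ty": 0,"tz": 0.8,"ax": 0,"ay": 0,"az": 0,"claw": 2.8}
    - {"tx": 0,"ty": 0,"tz": 0.8,"ax": 0,"ay": 0,"az": 0,"claw": 2.8}
    - {"tx": 0,"ty": 0,"tz": 0.6,"ax": 0,"ay": 0,"az": 0,"claw": 2.8}
    - {"tx": 0,"ty": 0,"tz": 0,"ax": 0,"ay": 0,"az": 0,"claw": 2.8}
    - {"tx": 0,"ty": 0,"tz": 0,"ax": 0,"ay": 0,"az": 0,"claw": 2.8}

```text
time_s: 20.95
tcp_pos: [0.5505, 0.0944, 0.0869]
ee_rot: [[0.927, 0.375, -0.001], [0.375, -0.927, -0.001], [-0.001, 0.0, -1.0]]
wrist_force: [-0.0, 0.7, 0.0]
gripper_width: 0.387
gripper_force: 30.0
```

```bash
python3 - <<'E'
from h import *
go([.5510,.0942,.0640],21.9)
E
```

```text
tcp [0.5505 0.0944 0.0869] yaw 22.02 tilt [-0.0012 -0.0007] F [-0.   0.7  0. ] w 0.387 t 20.95 j6 86
shift cm [0.05 0.04 2.29]
az 0.002132515169607142 shift after turn [0.04 0.04]
```

Emit:
drive_tool:
  rows:
    - {"tx": 0,"ty": 0,"tz": 0.6,"ax": 0,"ay": 0,"az": 0,"claw": 2.8}
    - {"tx": 0,"ty": 0,"tz": 0.6,"ax": 0,"ay": 0,"az": 0,"claw": 2.8}
    - {"tx": 0,"ty": 0,"tz": 0.6,"ax": 0,"ay": 0,"az": 0,"claw": 2.8}
    - {"tx": 0,"ty": 0,"tz": 0.4,"ax": 0,"ay": 0,"az": 0,"claw": 2.8}
    - {"tx": 0,"ty": 0,"tz": 0,"ax": 0,"ay": 0,"az": 0,"claw": 2.8}
    - {"tx": 0,"ty": 0,"tz": 0,"ax": 0,"ay": 0,"az": 0,"claw": 2.8}

```text
time_s: 21.45
tcp_pos: [0.5507, 0.0946, 0.0653]
ee_rot: [[0.927, 0.375, -0.0], [0.375, -0.927, -0.0], [-0.0, -0.0, -1.0]]
wrist_force: [1.0, 0.7, -0.5]
gripper_width: 0.387
gripper_force: 30.0
```

Emit:
drive_tool:
  rows:
    - {"tx": 0,"ty": 0,"tz": 0,"ax": 0,"ay": 0,"az": 0,"claw": 5}
    - {"tx": 0,"ty": 0,"tz": 0,"ax": 0,"ay": 0,"az": 0,"claw": 5}
    - {"tx": 0,"ty": 0,"tz": 0,"ax": 0,"ay": 0,"az": 0,"claw": 5}
    - {"tx": 0,"ty": 0,"tz": -2.5,"ax": 0,"ay": 0,"az": 0,"claw": 5}
    - {"tx": 0,"ty": 0,"tz": -3.5,"ax": 0,"ay": 0,"az": 0,"claw": 5.5}
    - {"tx": 0,"ty": 0,"tz": -3.5,"ax": 0,"ay": 0,"az": 0,"claw": 8.7}
    - {"tx": -2,"ty": 0,"tz": -3,"ax": 0,"ay": 0,"az": 0,"claw": 8.7}
    - {"tx": -1,"ty": 0,"tz": -1,"ax": 0,"ay": 0,"az": 0,"claw": 8.7}
    - {"tx": 0,"ty": 0,"tz": 0,"ax": 0,"ay": 0,"az": 0,"claw": 8.7}
    - {"tx": 0,"ty": 0,"tz": 0,"ax": 0,"ay": 0,"az": 0,"claw": 8.7}

```text
time_s: 22.28
tcp_pos: [0.5229, 0.0834, 0.201]
ee_rot: [[0.927, 0.375, 0.002], [0.375, -0.927, 0.001], [0.002, -0.001, -1.0]]
wrist_force: [0.6, 0.9, -0.3]
gripper_width: 0.926
gripper_force: 0.0
```

```bash
python3 - <<'E'
from h import *
s,C,p,d=look('w10')
P=cloud(C,d)
print(wheel(C,p,d,*B,(.551,.094),.045))
m=(cv2.inRange(cv2.cvtColor(p,cv2.COLOR_RGB2HSV),*B)>0)&(d>0)&(abs(P[...,2]-.077)<.006);q=P[m];print('hub top',np.median(q[:,2]),np.linalg.lstsq(np.c_[q[:,:2],np.ones(len(q))],q[:,2],rcond=None)[0])
p2,d2=capture('scene');P=cloud(cam('scene'),d2)
m=(cv2.inRange(cv2.cvtColor(p2,cv2.COLOR_RGB2HSV),(55,120,60),(80,255,255))>0)&(P[...,0]<.55)&(P[...,0]>.3)&(P[...,1]<-.1);print('wg',m.sum(),np.round(np.median(P[m],0),3))
cv2.imwrite('pics/s10.png',p2[100:480,200:560,::-1])
go([.40,-.22,.2],22)
E
```

```text
(1763, array([551.4,  94.2]), array([34., 34.]), 21.9, 'mark', 129, np.float64(22.959214919872043))
hub top 0.07887728640635094 [-0.0060406  -0.00347893  0.08239782]
wg 123 [ 0.435 -0.249  0.028]
tcp [0.5226 0.0833 0.1991] yaw 22.0 tilt [-0.0022 -0.0007] F [ 0.2  0.3 -0.4] w 0.97 t 22.3833 j6 85
shift cm [-22.73  23.53  -0.04]
az 1.5539077403835151e-06 shift after turn [-22.73  23.53]
```

View pics/s10.png

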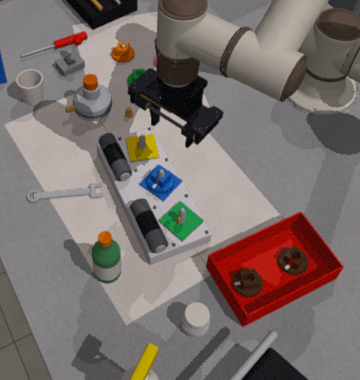

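The blue wheel is home, and both worn wheels are in the bin (crop (245,282), (290,262)). Next the green wheel.

Emit:
drive_tool:
  rows:
    - {"tx": -2.37,"ty": 2.58,"tz": 0,"ax": 0,"ay": 0,"az": 0,"claw": 8.7}
    - {"tx": -2.37,"ty": 2.58,"tz": 0,"ax": 0,"ay": 0,"az": 0,"claw": 8.7}
    - {"tx": -2.37,"ty": 2.58,"tz": 0,"ax": 0,"ay": 0,"az": 0,"claw": 8.7}
    - {"tx": -2.37,"ty": 2.58,"tz": 0,"ax": 0,"ay": 0,"az": 0,"claw": 8.7}
    - {"tx": -2.37,"ty": 2.58,"tz": 0,"ax": 0,"ay": 0,"az": 0,"claw": 8.7}
    - {"tx": -2.37,"ty": 2.58,"tz": 0,"ax": 0,"ay": 0,"az": 0,"claw": 8.7}
    - {"tx": -2.37,"ty": 2.58,"tz": 0,"ax": 0,"ay": 0,"az": 0,"claw": 8.7}
    - {"tx": -2.37,"ty": 2.58,"tz": 0,"ax": 0,"ay": 0,"az": 0,"claw": 8.7}
    - {"tx": -2.37,"ty": 2.58,"tz": 0,"ax": 0,"ay": 0,"az": 0,"claw": 8.7}
    - {"tx": -2.37,"ty": 2.58,"tz": 0,"ax": 0,"ay": 0,"az": 0,"claw": 8.7}

```text
time_s: 23.22
tcp_pos: [0.3989, -0.2461, 0.1989]
ee_rot: [[0.927, 0.375, -0.003], [0.375, -0.927, 0.001], [-0.003, -0.002, -1.0]]
wrist_force: [1.6, 0.5, 0.0]
gripper_width: 0.997
gripper_force: 0.0
```

Emit:
drive_tool:
  rows:
    - {"tx": 0,"ty": 0,"tz": 0,"ax": 0,"ay": 0,"az": 0,"claw": 8.7}
    - {"tx": 0,"ty": 0,"tz": 0,"ax": 0,"ay": 0,"az": 0,"claw": 8.7}
    - {"tx": 0,"ty": 0,"tz": 0,"ax": 0,"ay": 0,"az": 0,"claw": 8.7}
    - {"tx": 0,"ty": 0,"tz": 0,"ax": 0,"ay": 0,"az": 0,"claw": 8.7}

```text
time_s: 23.55
tcp_pos: [0.4003, -0.244, 0.1997]
ee_rot: [[0.927, 0.376, -0.002], [0.376, -0.927, 0.0], [-0.001, -0.001, -1.0]]
wrist_force: [0.0, -0.4, 0.5]
gripper_width: 0.999
gripper_force: 0.0
```

```bash
python3 - <<'E'
from h import *
s,C,p,d=look('w11')
print(wheel(C,p,d,*G,(.427,-.237),0))
go([.427,-.237,.018],22)
E
```

```text
(1307, array([ 425.9, -245.2]), array([34.3, 34. ]), 65.4, 'mark', 149, np.float64(51.88419457362423))
tcp [ 0.4004 -0.2438  0.2   ] yaw 22.12 tilt [-0.0011  0.0003] F [ 0.1 -0.2 -0.6] w 0.999 t 23.6 j6 124
shift cm [ 2.74  0.38 18.2 ]
az 0.002010721402594509 shift after turn [2.72 0.36]
```

View pics/w11.png

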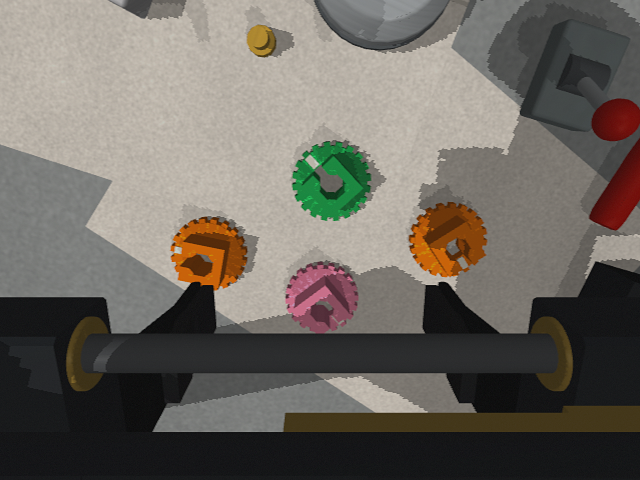

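The green wheel is at (331,180) with its mark to the upper left, yaw 65.4°. The orange and pink wheels are well clear of it.

Emit:
drive_tool:
  rows:
    - {"tx": 0,"ty": 0,"tz": 0,"ax": 0,"ay": 0,"az": -0.108,"claw": 6}
    - {"tx": 0,"ty": 0,"tz": 0,"ax": 0,"ay": 0,"az": -0.108,"claw": 6}
    - {"tx": 0,"ty": 0,"tz": 0,"ax": 0,"ay": 0,"az": -0.108,"claw": 6}
    - {"tx": 0,"ty": 0,"tz": 0,"ax": 0,"ay": 0,"az": -0.108,"claw": 6}
    - {"tx": 0,"ty": 0,"tz": 0,"ax": 0,"ay": 0,"az": -0.108,"claw": 6}
    - {"tx": 0,"ty": 0,"tz": 0,"ax": 0,"ay": 0,"az": -0.108,"claw": 6}
    - {"tx": 0,"ty": 0,"tz": 0,"ax": 0,"ay": 0,"az": -0.108,"claw": 6}
    - {"tx": 0.93,"ty": 2.38,"tz": 0,"ax": 0,"ay": 0,"az": 0,"claw": 6}
    - {"tx": 0,"ty": 0,"tz": 3,"ax": 0,"ay": 0,"az": 0,"claw": 6}
    - {"tx": 0,"ty": 0,"tz": 3,"ax": 0,"ay": 0,"az": 0,"claw": 6}

```text
time_s: 24.43
tcp_pos: [0.4286, -0.2454, 0.1414]
ee_rot: [[0.415, 0.91, 0.006], [0.91, -0.415, -0.001], [0.001, 0.006, -1.0]]
wrist_force: [0.1, 0.2, -0.7]
gripper_width: 0.692
gripper_force: 0.0
```

Emit:
drive_tool:
  rows:
    - {"tx": 0,"ty": 0,"tz": 3,"ax": 0,"ay": 0,"az": 0,"claw": 6}
    - {"tx": 0,"ty": 0,"tz": 3,"ax": 0,"ay": 0,"az": 0,"claw": 6}
    - {"tx": 0,"ty": 0,"tz": 2,"ax": 0,"ay": 0,"az": 0,"claw": 6}
    - {"tx": 0,"ty": 0,"tz": 0,"ax": 0,"ay": 0,"az": 0,"claw": 6}
    - {"tx": 0,"ty": 0,"tz": 0,"ax": 0,"ay": 0,"az": 0,"claw": 6}
    - {"tx": 0,"ty": 0,"tz": 0,"ax": 0,"ay": 0,"az": 0,"claw": 6}

```text
time_s: 24.93
tcp_pos: [0.427, -0.2459, 0.0618]
ee_rot: [[0.416, 0.909, 0.002], [0.909, -0.416, -0.001], [0.0, 0.002, -1.0]]
wrist_force: [-0.5, -0.4, 0.2]
gripper_width: 0.688
gripper_force: 0.0
```

```bash
python3 - <<'E'
from h import *
go([.4259,-.2452,.018],65.4)
s,C,p,d=look('w12')
print(wheel(C,p,d,*G,(.426,-.245),0))
E
```

```text
tcp [ 0.427  -0.2459  0.0618] yaw 65.44 tilt [ 0.0022 -0.0009] F [-0.5 -0.4  0.2] w 0.688 t 24.9333 j6 166
shift cm [ 0.02 -0.14  4.38]
az 0.0006189822694415448 shift after turn [ 0.02 -0.13]
(3260, array([ 425.9, -244.5]), array([34.6, 34.1]), 65.3, 'mark', 266, np.float64(57.89915469214199))
```

Emit:
drive_tool:
  rows:
    - {"tx": 0.05,"ty": -0.1,"tz": 2,"ax": 0,"ay": 0,"az": 0,"claw": 5.5}
    - {"tx": 0,"ty": 0,"tz": 1.5,"ax": 0,"ay": 0,"az": 0,"claw": 5.5}
    - {"tx": 0,"ty": 0,"tz": 0.85,"ax": 0,"ay": 0,"az": 0,"claw": 5.5}
    - {"tx": 0,"ty": 0,"tz": 0,"ax": 0,"ay": 0,"az": 0,"claw": 5.5}
    - {"tx": 0,"ty": 0,"tz": 0,"ax": 0,"ay": 0,"az": 0,"claw": 5.5}
    - {"tx": 0,"ty": 0,"tz": 0,"ax": 0,"ay": 0,"az": 0,"claw": 2.8}
    - {"tx": 0,"ty": 0,"tz": 0,"ax": 0,"ay": 0,"az": 0,"claw": 2.8}
    - {"tx": 0,"ty": 0,"tz": 0,"ax": 0,"ay": 0,"az": 0,"claw": 2.8}
    - {"tx": 0,"ty": 0,"tz": 0,"ax": 0,"ay": 0,"az": 0,"claw": 2.8}
    - {"tx": 0,"ty": 0,"tz": 0,"ax": 0,"ay": 0,"az": 0,"claw": 2.8}

```text
time_s: 25.82
tcp_pos: [0.425, -0.2454, 0.0175]
ee_rot: [[0.417, 0.909, 0.001], [0.909, -0.417, -0.0], [0.0, 0.001, -1.0]]
wrist_force: [-0.3, 0.3, 2.9]
gripper_width: 0.385
gripper_force: 30.0
```

Emit:
drive_tool:
  rows:
    - {"tx": 0,"ty": 0,"tz": 0,"ax": 0,"ay": 0,"az": 0,"claw": 2.8}
    - {"tx": 0,"ty": 0,"tz": -2,"ax": 0,"ay": 0,"az": 0,"claw": 2.8}
    - {"tx": 0,"ty": 0,"tz": -3.5,"ax": 0,"ay": 0,"az": 0,"claw": 2.8}
    - {"tx": 0,"ty": 0,"tz": -3.5,"ax": 0,"ay": 0,"az": 0,"claw": 2.8}
    - {"tx": 0,"ty": 0,"tz": -3.5,"ax": 0,"ay": 0,"az": 0,"claw": 2.8}
    - {"tx": 0,"ty": 0,"tz": -3.5,"ax": 0,"ay": 0,"az": 0,"claw": 2.8}
    - {"tx": 0,"ty": 0,"tz": 0,"ax": 0,"ay": 0,"az": 0,"claw": 2.8}
    - {"tx": 0,"ty": 0,"tz": 0,"ax": 0,"ay": 0,"az": 0,"claw": 2.8}

```text
time_s: 26.48
tcp_pos: [0.4257, -0.2454, 0.179]
ee_rot: [[0.418, 0.909, 0.005], [0.909, -0.418, -0.001], [0.001, 0.005, -1.0]]
wrist_force: [-0.7, -0.1, -1.3]
gripper_width: 0.387
gripper_force: 30.0
```

Emit:
drive_tool:
  rows:
    - {"tx": 0,"ty": 0,"tz": 0,"ax": 0,"ay": 0,"az": 0.106,"claw": 2.8}
    - {"tx": 0,"ty": 0,"tz": 0,"ax": 0,"ay": 0,"az": 0.106,"claw": 2.8}
    - {"tx": 0,"ty": 0,"tz": 0,"ax": 0,"ay": 0,"az": 0.106,"claw": 2.8}
    - {"tx": 0,"ty": 0,"tz": 0,"ax": 0,"ay": 0,"az": 0.106,"claw": 2.8}
    - {"tx": 0,"ty": 0,"tz": 0,"ax": 0,"ay": 0,"az": 0.106,"claw": 2.8}
    - {"tx": 0,"ty": 0,"tz": 0,"ax": 0,"ay": 0,"az": 0.106,"claw": 2.8}
    - {"tx": 0,"ty": 0,"tz": 0,"ax": 0,"ay": 0,"az": 0.106,"claw": 2.8}
    - {"tx": 0,"ty": 0,"tz": 0,"ax": 0,"ay": 0,"az": 0.106,"claw": 2.8}
    - {"tx": 0,"ty": 0,"tz": 0,"ax": 0,"ay": 0,"az": 0,"claw": 2.8}
    - {"tx": 0,"ty": 0,"tz": 0,"ax": 0,"ay": 0,"az": 0,"claw": 2.8}

```text
time_s: 27.32
tcp_pos: [0.4238, -0.245, 0.1755]
ee_rot: [[0.957, 0.29, -0.003], [0.29, -0.957, 0.001], [-0.003, -0.002, -1.0]]
wrist_force: [0.4, 0.7, -0.7]
gripper_width: 0.388
gripper_force: 30.0
```

```bash
python3 - <<'E'
from h import *
go([.494,.184,.18],16.9)
E
```

```text
tcp [ 0.4238 -0.245   0.1755] yaw 16.88 tilt [-0.0031  0.001 ] F [ 0.4  0.7 -0.7] w 0.388 t 27.3167 j6 118
shift cm [ 19.18 -39.02  -0.43]
az -0.00033116233508481875 shift after turn [ 19.19 -39.01]
```

Emit:
drive_tool:
  rows:
    - {"tx": 1.2,"ty": -2.44,"tz": 0,"ax": 0,"ay": 0,"az": 0,"claw": 2.8}
    - {"tx": 1.6,"ty": -3.25,"tz": 0,"ax": 0,"ay": 0,"az": 0,"claw": 2.8}
    - {"tx": 1.6,"ty": -3.25,"tz": 0,"ax": 0,"ay": 0,"az": 0,"claw": 2.8}
    - {"tx": 1.6,"ty": -3.25,"tz": 0,"ax": 0,"ay": 0,"az": 0,"claw": 2.8}
    - {"tx": 1.6,"ty": -3.25,"tz": 0,"ax": 0,"ay": 0,"az": 0,"claw": 2.8}
    - {"tx": 1.6,"ty": -3.25,"tz": 0,"ax": 0,"ay": 0,"az": 0,"claw": 2.8}
    - {"tx": 1.6,"ty": -3.25,"tz": 0,"ax": 0,"ay": 0,"az": 0,"claw": 2.8}
    - {"tx": 1.6,"ty": -3.25,"tz": 0,"ax": 0,"ay": 0,"az": 0,"claw": 2.8}
    - {"tx": 1.6,"ty": -3.25,"tz": 0,"ax": 0,"ay": 0,"az": 0,"claw": 2.8}
    - {"tx": 1.6,"ty": -3.25,"tz": 0,"ax": 0,"ay": 0,"az": 0,"claw": 2.8}

```text
time_s: 28.15
tcp_pos: [0.4822, 0.1048, 0.1764]
ee_rot: [[0.957, 0.291, -0.001], [0.291, -0.957, -0.0], [-0.001, 0.0, -1.0]]
wrist_force: [0.5, 1.0, -0.8]
gripper_width: 0.386
gripper_force: 30.0
```

Emit:
drive_tool:
  rows:
    - {"tx": 1.6,"ty": -3.25,"tz": 0,"ax": 0,"ay": 0,"az": 0,"claw": 2.8}
    - {"tx": 1.2,"ty": -2.44,"tz": 0,"ax": 0,"ay": 0,"az": 0,"claw": 2.8}
    - {"tx": 0.8,"ty": -1.63,"tz": 0,"ax": 0,"ay": 0,"az": 0,"claw": 2.8}
    - {"tx": 0,"ty": 0,"tz": 0,"ax": 0,"ay": 0,"az": 0,"claw": 2.8}
    - {"tx": 0,"ty": 0,"tz": 0,"ax": 0,"ay": 0,"az": 0,"claw": 2.8}
    - {"tx": 0,"ty": 0,"tz": 0,"ax": 0,"ay": 0,"az": 0,"claw": 2.8}
    - {"tx": 0,"ty": 0,"tz": 0,"ax": 0,"ay": 0,"az": 0,"claw": 2.8}

```text
time_s: 28.73
tcp_pos: [0.4958, 0.1822, 0.1768]
ee_rot: [[0.958, 0.287, -0.001], [0.287, -0.958, -0.001], [-0.001, 0.0, -1.0]]
wrist_force: [-0.9, -0.3, -0.5]
gripper_width: 0.384
gripper_force: 30.0
```

```bash
python3 - <<'E'
from h import *
s,C,p,d=look('w13')
print(plate(C,p,d,*G,(.561,.204)),spindle(C,d,(.561,.204)))
P=cloud(C,d);hs=cv2.cvtColor(p,cv2.COLOR_RGB2HSV)
k=(cv2.inRange(hs,(15,80,50),(26,255,255))>0)&(d>0)&(np.hypot(P[...,0]-.561,P[...,1]-.204)<.03)&(P[...,2]>.06);print('key',k.sum(),P[k].mean(0))
E=np.array(s['ee_rot']);T=(P-s['tcp_pos'])@E
m=(cv2.inRange(hs,*G)>0)&(d>0)&(d<.26)&(abs(T[...,0])<.05)
Q=T[m];print(len(Q),np.round(np.percentile(Q,[1,50,99],axis=0)*1000,1))
go([.561,.204,.115],16.9)
E
```

```text
(11076, ((560.8660888671875, 203.91639709472656), (71.9815444946289, 71.47108459472656), 17.067256927490234)) (211, array([561.1, 203.7,  89.4]))
key 83 [0.57067725 0.20688569 0.06656095]
10227 [[ -8.4 -30.7 -16.5]
 [ 16.4   0.1   7.3]
 [ 33.3  30.7  16.8]]
tcp [0.496  0.1823 0.177 ] yaw 16.67 tilt [-0.0005 -0.0003] F [ 1.   0.8 -0.4] w 0.387 t 28.7833 j6 69
shift cm [ 6.86 -0.22  6.2 ]
az -0.00393736235652646 shift after turn [ 6.86 -0.19]
```

View pics/w13.png

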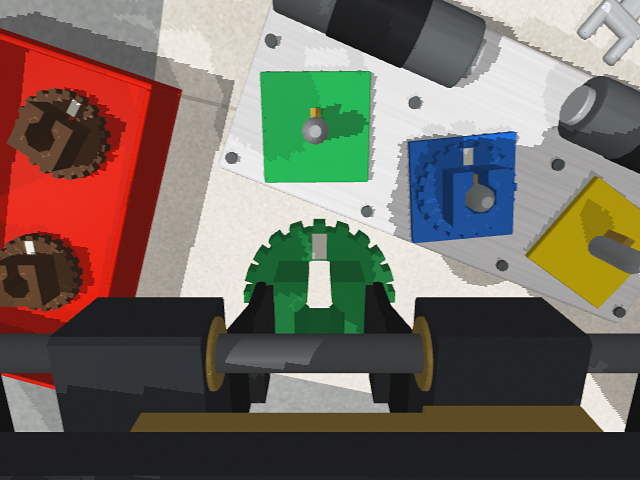

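The green spindle at (315,130) has its key upward, and the held wheel's keyway matches.

Emit:
drive_tool:
  rows:
    - {"tx": 2.3,"ty": -0.07,"tz": 0,"ax": 0,"ay": 0,"az": -0.004,"claw": 2.8}
    - {"tx": 2.3,"ty": -0.07,"tz": 0,"ax": 0,"ay": 0,"az": 0,"claw": 2.8}
    - {"tx": 2.2,"ty": -0.06,"tz": 0,"ax": 0,"ay": 0,"az": 0,"claw": 2.8}
    - {"tx": 0,"ty": 0,"tz": 2.5,"ax": 0,"ay": 0,"az": 0,"claw": 2.8}
    - {"tx": 0,"ty": 0,"tz": 2.2,"ax": 0,"ay": 0,"az": 0,"claw": 2.8}
    - {"tx": 0,"ty": 0,"tz": 1.3,"ax": 0,"ay": 0,"az": 0,"claw": 2.8}
    - {"tx": 0,"ty": 0,"tz": 0,"ax": 0,"ay": 0,"az": 0,"claw": 2.8}
    - {"tx": 0,"ty": 0,"tz": 0,"ax": 0,"ay": 0,"az": 0,"claw": 2.8}
    - {"tx": 0,"ty": 0,"tz": 0,"ax": 0,"ay": 0,"az": 0,"claw": 2.8}
    - {"tx": 0,"ty": 0,"tz": 0,"ax": 0,"ay": 0,"az": 0,"claw": 2.8}

```text
time_s: 29.62
tcp_pos: [0.5616, 0.2054, 0.1188]
ee_rot: [[0.956, 0.292, 0.003], [0.292, -0.956, 0.001], [0.003, -0.001, -1.0]]
wrist_force: [-0.3, 0.1, -0.6]
gripper_width: 0.389
gripper_force: 30.0
```

```bash
python3 - <<'E'
from h import *
go([.5602,.2036,.0625],16.9)
E
```

```text
tcp [0.5616 0.2054 0.1188] yaw 16.97 tilt [0.0027 0.0015] F [-0.3  0.1 -0.6] w 0.389 t 29.6167 j6 71
shift cm [-0.2   0.14  5.62]
az 0.0011810730137586857 shift after turn [-0.19  0.13]
```

Emit:
drive_tool:
  rows:
    - {"tx": -0.12,"ty": 0.1,"tz": 0.8,"ax": 0,"ay": 0,"az": 0,"claw": 2.8}
    - {"tx": 0,"ty": 0,"tz": 0.8,"ax": 0,"ay": 0,"az": 0,"claw": 2.8}
    - {"tx": 0,"ty": 0,"tz": 0.8,"ax": 0,"ay": 0,"az": 0,"claw": 2.8}
    - {"tx": 0,"ty": 0,"tz": 0.6,"ax": 0,"ay": 0,"az": 0,"claw": 2.8}
    - {"tx": 0,"ty": 0,"tz": 0,"ax": 0,"ay": 0,"az": 0,"claw": 2.8}
    - {"tx": 0,"ty": 0,"tz": 0,"ax": 0,"ay": 0,"az": 0,"claw": 2.8}

```text
time_s: 30.12
tcp_pos: [0.5596, 0.2038, 0.0863]
ee_rot: [[0.956, 0.292, -0.001], [0.292, -0.956, -0.001], [-0.001, 0.001, -1.0]]
wrist_force: [0.2, -0.1, 0.5]
gripper_width: 0.388
gripper_force: 30.0
```

```bash
python3 - <<'E'
from h import *
go([.5602,.2036,.0625],16.9)
E
```

```text
tcp [0.5596 0.2038 0.0863] yaw 16.98 tilt [-0.0012 -0.001 ] F [ 0.2 -0.1  0.5] w 0.388 t 30.1167 j6 71
shift cm [0.06 0.03 2.38]
az 0.0014538742212300765 shift after turn [0.05 0.03]
```

Emit:
drive_tool:
  rows:
    - {"tx": 0.03,"ty": 0,"tz": 0.6,"ax": 0,"ay": 0,"az": 0,"claw": 2.8}
    - {"tx": 0,"ty": 0,"tz": 0.6,"ax": 0,"ay": 0,"az": 0,"claw": 2.8}
    - {"tx": 0,"ty": 0,"tz": 0.6,"ax": 0,"ay": 0,"az": 0,"claw": 2.8}
    - {"tx": 0,"ty": 0,"tz": 0.5,"ax": 0,"ay": 0,"az": 0,"claw": 2.8}
    - {"tx": 0,"ty": 0,"tz": 0,"ax": 0,"ay": 0,"az": 0,"claw": 2.8}
    - {"tx": 0,"ty": 0,"tz": 0,"ax": 0,"ay": 0,"az": 0,"claw": 2.8}
    - {"tx": 0,"ty": 0,"tz": 0,"ax": 0,"ay": 0,"az": 0,"claw": 2.8}

```text
time_s: 30.7
tcp_pos: [0.5601, 0.204, 0.0638]
ee_rot: [[0.956, 0.292, -0.0], [0.292, -0.956, -0.0], [-0.0, 0.0, -1.0]]
wrist_force: [0.2, -0.2, 0.7]
gripper_width: 0.387
gripper_force: 30.0
```

Emit:
drive_tool:
  rows:
    - {"tx": 0,"ty": 0,"tz": 0,"ax": 0,"ay": 0,"az": 0,"claw": 5}
    - {"tx": 0,"ty": 0,"tz": 0,"ax": 0,"ay": 0,"az": 0,"claw": 5}
    - {"tx": 0,"ty": 0,"tz": 0,"ax": 0,"ay": 0,"az": 0,"claw": 5}
    - {"tx": 0,"ty": 0,"tz": -2.5,"ax": 0,"ay": 0,"az": 0,"claw": 5}
    - {"tx": 0,"ty": 0,"tz": -3.5,"ax": 0,"ay": 0,"az": 0,"claw": 5.5}
    - {"tx": 0,"ty": 0,"tz": -3.5,"ax": 0,"ay": 0,"az": 0,"claw": 8.7}
    - {"tx": -2,"ty": 0,"tz": -3,"ax": 0,"ay": 0,"az": 0,"claw": 8.7}
    - {"tx": -1,"ty": 0,"tz": -1,"ax": 0,"ay": 0,"az": 0,"claw": 8.7}
    - {"tx": 0,"ty": 0,"tz": 0,"ax": 0,"ay": 0,"az": 0,"claw": 8.7}
    - {"tx": 0,"ty": 0,"tz": 0,"ax": 0,"ay": 0,"az": 0,"claw": 8.7}

```text
time_s: 31.53
tcp_pos: [0.531, 0.1952, 0.1992]
ee_rot: [[0.956, 0.292, 0.0], [0.292, -0.956, 0.001], [0.001, -0.001, -1.0]]
wrist_force: [-0.4, 0.2, 0.1]
gripper_width: 0.921
gripper_force: 0.0
```

```bash
python3 - <<'E'
from h import *
s,C,p,d=look('w14');P=cloud(C,d);h=cv2.cvtColor(p,cv2.COLOR_RGB2HSV)
print(wheel(C,p,d,*G,(.561,.204),.045),wheel(C,p,d,*B,(.551,.094),.045))
m=(cv2.inRange(h,*G)>0)&(d>0)&(abs(P[...,2]-.077)<.006)&(np.hypot(P[...,0]-.561,P[...,1]-.204)<.03);print('hub z',np.median(P[m][:,2]))
# stored w11 view for lever (pose of that moment)
s={'tcp_pos':[.4004,-.2438,.2],'ee_rot':None}
a=np.radians(22.12);s['ee_rot']=[[np.cos(a),np.sin(a),0],[np.sin(a),-np.cos(a),0],[0,0,-1]]
for n in('scene','side'):
  z=np.load(n+'0.npz');C=cam(n);P=cloud(C,z['d']);q=z['p'].astype(int)
  near=(abs(P[...,0]-.56)<.06)&(abs(P[...,1]+.4)<.06)
  m=near&(abs(P[...,2]-.025)<.005);print(n,m.sum(),cv2.minAreaRect(P[m][:,:2].astype(np.float32)*1000))
  m=near&(P[...,2]>.06)&(q[...,0]>2*q[...,1]);print('ball',m.sum(),P[m].min(0),P[m].max(0))
go([.47,-.37,.22],0)
E
```

```text
(1799, array([561.5, 203.8]), array([34.3, 33.9]), 17.3, 'mark', 133, np.float64(18.143938978736486)) (1699, array([551. ,  94.3]), array([35.1, 34.8]), 21.9, 'mark', 138, np.float64(14.819147076454351))
hub z 0.07889864523991402
scene 270 ((559.2401123046875, -409.4964599609375), (132.071533203125, 79.5630874633789), 71.23592376708984)
ball 68 [ 0.52460876 -0.39729421  0.07892734] [ 0.55037563 -0.37173694  0.09977032]
side 483 ((569.7282104492188, -387.46697998046875), (70.62388610839844, 50.05347442626953), 5.375446796417236)
ball 101 [ 0.52701644 -0.40252277  0.08291234] [ 0.54674638 -0.38033148  0.0998428 ]
tcp [0.5309 0.1951 0.1979] yaw 16.96 tilt [-0.0016 -0.0005] F [-0.1  0.1 -0.6] w 0.954 t 31.5833 j6 70
shift cm [-22.31  52.27  -2.18]
az 0.2960743004618483 shift after turn [-6.09 56.51]
```

Both wheels are home (hub tops at z = 0.079, within 1 mm, yaw aligned). Now the lever: block at (0.570, -0.3875), yaw about 5.4°, ball near (0.537, -0.39).

Emit:
drive_tool:
  rows:
    - {"tx": 0,"ty": 0,"tz": 0,"ax": 0,"ay": 0,"az": 0.1009,"claw": 0}
    - {"tx": 0,"ty": 0,"tz": 0,"ax": 0,"ay": 0,"az": 0.1009,"claw": 0}
    - {"tx": -0.68,"ty": 3.89,"tz": 0,"ax": 0,"ay": 0,"az": 0,"claw": 0}
    - {"tx": -0.68,"ty": 3.89,"tz": 0,"ax": 0,"ay": 0,"az": 0,"claw": 0}
    - {"tx": -0.68,"ty": 3.89,"tz": 0,"ax": 0,"ay": 0,"az": 0,"claw": 0}
    - {"tx": -0.68,"ty": 3.89,"tz": 0,"ax": 0,"ay": 0,"az": 0,"claw": 0}
    - {"tx": -0.68,"ty": 3.89,"tz": 0,"ax": 0,"ay": 0,"az": 0,"claw": 0}
    - {"tx": -0.68,"ty": 3.89,"tz": 0,"ax": 0,"ay": 0,"az": 0,"claw": 0}
    - {"tx": -0.68,"ty": 3.89,"tz": 0,"ax": 0,"ay": 0,"az": 0,"claw": 0}
    - {"tx": -0.68,"ty": 3.89,"tz": 0,"ax": 0,"ay": 0,"az": 0,"claw": 0}

```text
time_s: 32.42
tcp_pos: [0.5057, -0.1216, 0.1967]
ee_rot: [[0.996, 0.094, -0.004], [0.094, -0.996, -0.0], [-0.004, -0.0, -1.0]]
wrist_force: [0.3, -0.3, 1.0]
gripper_width: 0.325
gripper_force: 0.0
```

Emit:
drive_tool:
  rows:
    - {"tx": -0.68,"ty": 3.89,"tz": 0,"ax": 0,"ay": 0,"az": 0,"claw": 0}
    - {"tx": -0.68,"ty": 3.89,"tz": 0,"ax": 0,"ay": 0,"az": 0,"claw": 0}
    - {"tx": -0.68,"ty": 3.89,"tz": 0,"ax": 0,"ay": 0,"az": 0,"claw": 0}
    - {"tx": -0.68,"ty": 3.89,"tz": 0,"ax": 0,"ay": 0,"az": 0,"claw": 0}
    - {"tx": -0.68,"ty": 3.89,"tz": 0,"ax": 0,"ay": 0,"az": 0,"claw": 0}
    - {"tx": -0.68,"ty": 3.89,"tz": 0,"ax": 0,"ay": 0,"az": 0,"claw": 0}
    - {"tx": -0.68,"ty": 3.89,"tz": 0,"ax": 0,"ay": 0,"az": 0,"claw": 0}
    - {"tx": 0,"ty": 0,"tz": 0,"ax": 0,"ay": 0,"az": 0,"claw": 0}
    - {"tx": 0,"ty": 0,"tz": 0,"ax": 0,"ay": 0,"az": 0,"claw": 0}
    - {"tx": 0,"ty": 0,"tz": 0,"ax": 0,"ay": 0,"az": 0,"claw": 0}

```text
time_s: 33.25
tcp_pos: [0.4842, -0.3951, 0.1964]
ee_rot: [[0.996, 0.093, -0.004], [0.093, -0.996, 0.002], [-0.004, -0.003, -1.0]]
wrist_force: [0.3, 0.0, 0.0]
gripper_width: 0.005
gripper_force: 0.0
```

```bash
cat >> h.py <<'E'
def lever(C,p,d):
    P=cloud(C,d);q=p.astype(int);n=(d>0)&(abs(P[...,0]-.565)<.07)&(abs(P[...,1]+.39)<.05)
    m=n&(abs(P[...,2]-.025)<.004)
    r=cv2.minAreaRect(P[m][:,:2].astype(np.float32)*1000)
    b=P[n&(P[...,2]>.065)&(P[...,2]<.12)&(q[...,0]>2*q[...,1])]
    o=np.linalg.lstsq(np.c_[2*b,np.ones(len(b))],(b**2).sum(1),rcond=None)[0][:3] if len(b)>20 else None
    print('block',m.sum(),r,'ball',len(b),o,b.min(0),b.max(0))
E
python3 - <<'E'
from h import *
s,C,p,d=look('w15');lever(C,p,d)
go([.485,-.3955,.075],5.4)
E
```

```text
block 4426 ((570.2213745117188, -385.3112487792969), (69.85662841796875, 49.56886672973633), 6.490577697753906) ball 1287 [ 0.53915118 -0.38893463  0.08410159] [ 0.52666942 -0.40106557  0.08293927] [ 0.55190434 -0.37636295  0.09815693]
tcp [ 0.4846 -0.3945  0.1972] yaw 5.43 tilt [-0.0028  0.0016] F [-0.1 -0.2 -0.4] w 0.007 t 33.3 j6 120
shift cm [ 0.06  0.13 12.22]
az 0.0005267367889534384 shift after turn [0.03 0.1 ]
```

Emit:
drive_tool:
  rows:
    - {"tx": 0,"ty": 0,"tz": 3.5,"ax": 0,"ay": 0,"az": 0,"claw": 0}
    - {"tx": 0,"ty": 0,"tz": 3.5,"ax": 0,"ay": 0,"az": 0,"claw": 0}
    - {"tx": 0,"ty": 0,"tz": 3.2,"ax": 0,"ay": 0,"az": 0,"claw": 0}
    - {"tx": 0,"ty": 0,"tz": 2.1,"ax": 0,"ay": 0,"az": 0,"claw": 0}
    - {"tx": 0,"ty": 0,"tz": 0,"ax": 0,"ay": 0,"az": 0,"claw": 0}
    - {"tx": 1.5,"ty": 0,"tz": 0,"ax": 0,"ay": 0,"az": 0,"claw": 0}
    - {"tx": 1,"ty": 0,"tz": 0,"ax": 0,"ay": 0,"az": 0,"claw": 0}
    - {"tx": 0.8,"ty": 0,"tz": 0,"ax": 0,"ay": 0,"az": 0,"claw": 0}
    - {"tx": 0.8,"ty": 0,"tz": 0,"ax": 0,"ay": 0,"az": 0,"claw": 0}
    - {"tx": 0.8,"ty": 0,"tz": 0,"ax": 0,"ay": 0,"az": 0,"claw": 0}

```text
time_s: 34.13
tcp_pos: [0.5344, -0.3902, 0.0771]
ee_rot: [[0.995, 0.095, 0.0], [0.095, -0.995, -0.0], [0.0, 0.0, -1.0]]
wrist_force: [-2.2, 0.1, 1.3]
gripper_width: 0.006
gripper_force: 0.9
```

Emit:
drive_tool:
  rows:
    - {"tx": 0.8,"ty": 0,"tz": 0,"ax": 0,"ay": 0,"az": 0,"claw": 0}
    - {"tx": 0.8,"ty": 0,"tz": 0,"ax": 0,"ay": 0,"az": 0,"claw": 0}
    - {"tx": 0.8,"ty": 0,"tz": 0,"ax": 0,"ay": 0,"az": 0,"claw": 0}
    - {"tx": 0.7,"ty": 0,"tz": 0,"ax": 0,"ay": 0,"az": 0,"claw": 0}
    - {"tx": 0,"ty": 0,"tz": 0,"ax": 0,"ay": 0,"az": 0,"claw": 0}
    - {"tx": 0,"ty": 0,"tz": 0,"ax": 0,"ay": 0,"az": 0,"claw": 0}

```text
time_s: 34.63
tcp_pos: [0.5652, -0.3877, 0.0757]
ee_rot: [[0.996, 0.095, 0.001], [0.095, -0.996, -0.0], [0.001, 0.0, -1.0]]
wrist_force: [0.3, 0.2, -0.1]
gripper_width: 0.003
gripper_force: 0.0
```

```bash
python3 - <<'E'
from h import *
s,C,p,d=look('w16');lever(C,p,d)
go([.581,-.385,.075],5.4)
E
```

```text
block 5810 ((571.0256958007812, -385.1084289550781), (68.81380462646484, 49.91819763183594), 6.482525825500488) ball 3785 [ 0.59071028 -0.38271027  0.08815456] [ 0.57507546 -0.39506371  0.08039995] [ 0.60367139 -0.36996252  0.10197512]
tcp [ 0.5648 -0.3877  0.0758] yaw 5.41 tilt [ 0.0003 -0.0001] F [-0.1 -0.9  1. ] w 0.004 t 34.6833 j6 116
shift cm [ 1.64 -0.12  0.08]
az 0.0001782500461345414 shift after turn [ 1.64 -0.12]
```

Emit:
drive_tool:
  rows:
    - {"tx": 0.5,"ty": 0,"tz": 0,"ax": 0,"ay": 0,"az": 0,"claw": 0}
    - {"tx": 0.5,"ty": 0,"tz": 0,"ax": 0,"ay": 0,"az": 0,"claw": 0}
    - {"tx": 0.4,"ty": 0,"tz": 0,"ax": 0,"ay": 0,"az": 0,"claw": 0}
    - {"tx": 0,"ty": 0,"tz": 0,"ax": 0,"ay": 0,"az": 0,"claw": 0}
    - {"tx": 0,"ty": 0,"tz": 0,"ax": 0,"ay": 0,"az": 0,"claw": 0}
    - {"tx": 0,"ty": 0,"tz": 0,"ax": 0,"ay": 0,"az": 0,"claw": 0}

```text
time_s: 35.18
tcp_pos: [0.5789, -0.3865, 0.0763]
ee_rot: [[0.996, 0.094, 0.001], [0.094, -0.996, -0.0], [0.001, 0.001, -1.0]]
wrist_force: [-0.7, -0.1, -0.4]
gripper_width: 0.005
gripper_force: 0.0
```

Emit:
drive_tool:
  rows:
    - {"tx": -1.5,"ty": 0,"tz": 0,"ax": 0,"ay": 0,"az": 0,"claw": 0}
    - {"tx": -3,"ty": 0,"tz": 0,"ax": 0,"ay": 0,"az": 0,"claw": 0}
    - {"tx": -3,"ty": 0,"tz": 0,"ax": 0,"ay": 0,"az": 0,"claw": 0}
    - {"tx": 0,"ty": 0,"tz": -3.5,"ax": 0,"ay": 0,"az": 0,"claw": 0}
    - {"tx": 0,"ty": 0,"tz": -3.5,"ax": 0,"ay": 0,"az": 0,"claw": 0}
    - {"tx": 0,"ty": 0,"tz": -3.5,"ax": 0,"ay": 0,"az": 0,"claw": 0}
    - {"tx": 0,"ty": 0,"tz": -2,"ax": 0,"ay": 0,"az": 0,"claw": 0}
    - {"tx": 0,"ty": 0,"tz": 0,"ax": 0,"ay": 0,"az": 0,"claw": 0}
    - {"tx": 0,"ty": 0,"tz": 0,"ax": 0,"ay": 0,"az": 0,"claw": 0}

```text
time_s: 35.93
tcp_pos: [0.5045, -0.3938, 0.2032]
ee_rot: [[0.996, 0.094, 0.004], [0.094, -0.996, -0.002], [0.004, 0.002, -1.0]]
wrist_force: [-0.1, -0.4, 0.4]
gripper_width: 0.007
gripper_force: 0.0
```

```bash
python3 - <<'E'
from h import *
s,C,p,d=look('w17');lever(C,p,d);go([.5,-.39,.2])
p2,d2=capture('scene');P=cloud(cam('scene'),d2);h=cv2.cvtColor(p2,cv2.COLOR_RGB2HSV)
for n,(lo,hi),z,c in(('blue',B,.079,(.551,.094)),('green',G,.079,(.561,.204)),('stop',((4,130,60),(18,255,255)),.112,(.5795,-.2205))):
  m=(cv2.inRange(h,lo,hi)>0)&(np.hypot(P[...,0]-c[0],P[...,1]-c[1])<.03)&(abs(P[...,2]-z)<.008);print(n,m.sum(),np.round(np.median(P[m],0),3))
m=(P[...,1]>.31)&(P[...,1]<.47)&(P[...,0]>.33)&(P[...,0]<.55)&(p2.max(-1)<90)&(P[...,2]>.02)&(P[...,2]<.07)
for a,b in((.33,.44),(.44,.55)): q=P[m];q=q[(q[:,0]>a)&(q[:,0]<b)];print('bin',len(q),np.round(np.median(q,0),3))
E
```

```text
block 3971 ((570.2366943359375, -385.3164978027344), (69.67121124267578, 49.65172576904297), 6.376952171325684) ball 1376 [ 0.60301823 -0.38165991  0.08327604] [ 0.59008464 -0.39375977  0.0815705 ] [ 0.6148131  -0.36873891  0.09726052]
tcp [ 0.5037 -0.3933  0.2012] yaw 5.39 tilt [0.001  0.0002] F [-0.9  0.1 -0.3] w 0.005 t 35.9833 j6 119
shift cm [-0.33 -0.36  0.12]
blue 150 [0.552 0.099 0.08 ]
green 191 [0.561 0.207 0.08 ]
stop 141 [ 0.58  -0.212  0.112]
bin 245 [0.387 0.391 0.037]
bin 283 [0.501 0.39  0.037]
```

```bash
python3 -c "
from station import finish_job
print(finish_job())"
```

```text
the job is handed in; nothing more can be done
None
```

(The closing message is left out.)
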